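Pile the slide trays and their cover on the sloping drying stand

TASK

Put the two loaded slide trays to dry: lay one in the sloping rim of the drying stand, the other squarely on top of it, and close the pile with the dust cover, each piece with its foot nested all the way into the rim below it. The stand's rim may lie higher or lower on its rails, so feel for it; hold each piece until it sits home at the slope, then let go (do not drop it in). Keep the trays open side up so that the slides stay in, and leave the other things on the bench where they are.

Things in the scene. Friction and masses are not known exactly. Their poses are not given: they have to be found in the camera images.
- rails: Fixed rails of the drying stand, slope 0.52 rad: x up the slope (low end towards the robot), y across, z square to it, up. A rim 168 (x) x 60 mm lies on them, 3 mm walls, pocket 162 x 54 mm, bars 8 mm below its top edge; it may lie up to 12 mm up or down the rails (not measured; about 16 N shifts it). Legs inside the rails' outline (x +-105, y +-30). Origin: centre of the plane of the rim's top edge at mid travel.
- tray_a_mid (a point): Centre of an open aluminium slide tray, loose: 168 long (x), 60 wide (y), 20 mm high (z up), with four glass slides. Grasp its outer walls across the 60 mm width (4 to 20 mm above its underside). Nested in the rim this point is at z = 6 mm in the rails' frame (10 mm if it only lies on top); nested on the other tray, 16 mm above that one's centre. Either end may be the low one.
- tray_b_mid (a point): The same point of the second slide tray, an equal one; either tray may be the lower one.
- cover_grip (a point): Middle of the black grip rib of the dust cover, 20 mm above its underside, loose. Rib: 70 mm long (x), 14 mm wide (y), 8 to 32 mm above the underside; grasp it across y. It stands on the middle of a flat aluminium plate 168 x 60 mm (x, y). Nested on the upper tray this point is 26 mm above that tray's centre. Either end may be the low one.
- tray_a: Slide tray a, about 0.16 kg, origin under its centre (axes as its point). Rim walls 3 mm, pocket inside 162 x 54 mm, slides at most 9 mm above the underside. Under it a foot 159 x 51 mm, 4 mm deep, set back 4.5 mm all round: it fits the pocket of the rim or of the other tray with 1.5 mm play on each side, until the tray's outer step rests on the rim's top edge.
- tray_b: Slide tray b, equal to tray a; origin under its centre.
- cover: Dust cover, about 0.14 kg, origin under its centre: plate 168 x 60 x 4 mm on a foot of 159 x 51 mm, 4 mm deep, like the trays' feet; rib on top, 32 mm high over all.
- oil_bottle: Bystander: brown dropper bottle, 38 mm wide, 124 mm high, standing left of the stand; origin under its centre.
- pot: Bystander: plain sample pot, 46 mm wide, 66 mm high, standing by the tube rack; origin under its centre.
- cup: Bystander: lidded sample cup, 48 mm wide, 60 mm high, at the back of the bench; origin under its centre.
- tweezers: Bystander: forceps 131 mm long, 9 mm high, lying on the bench at the right; origin under their centre.

How it is judged:
On the way, in this order (a step that is already met when the one before it is completed fails the run):
1. a tray lies nested in the rim, flat to the slope, with the fingers still on it (((x of tray_a_mid in the frame of rails between -0.016 and 0.016 m and y of tray_a_mid in the frame of rails between -0.004 and 0.004 m and z of tray_a_mid in the frame of rails between 0.0045 and 0.0075 m and angle between the z axis of tray_a_mid and the z axis of rails, either way round below 0.018 rad and angle between the x axis of tray_a_mid and the x axis of rails, either way round below 0.05 rad and contact force between the fingers and tray_a above 0.5 N) or (x of tray_b_mid in the frame of rails between -0.016 and 0.016 m and y of tray_b_mid in the frame of rails between -0.004 and 0.004 m and z of tray_b_mid in the frame of rails between 0.0045 and 0.0075 m and angle between the z axis of tray_b_mid and the z axis of rails, either way round below 0.018 rad and angle between the x axis of tray_b_mid and the x axis of rails, either way round below 0.05 rad and contact force between the fingers and tray_b above 0.5 N))), for 0.1 s.
2. the other tray lies nested on the first, with the fingers still on it (((x of tray_a_mid in the frame of rails between -0.016 and 0.016 m and y of tray_a_mid in the frame of rails between -0.004 and 0.004 m and z of tray_a_mid in the frame of rails between 0.0045 and 0.0075 m and angle between the z axis of tray_a_mid and the z axis of rails, either way round below 0.018 rad and angle between the x axis of tray_a_mid and the x axis of rails, either way round below 0.05 rad and x of tray_b_mid in the frame of tray_a_mid between -0.003 and 0.003 m and y of tray_b_mid in the frame of tray_a_mid between -0.003 and 0.003 m and z of tray_b_mid in the frame of tray_a_mid between 0.0145 and 0.0175 m and angle between the z axis of tray_b_mid and the z axis of tray_a_mid, either way round below 0.018 rad and angle between the x axis of tray_b_mid and the x axis of tray_a_mid, either way round below 0.05 rad and contact force between the fingers and tray_b above 0.5 N) or (x of tray_b_mid in the frame of rails between -0.016 and 0.016 m and y of tray_b_mid in the frame of rails between -0.004 and 0.004 m and z of tray_b_mid in the frame of rails between 0.0045 and 0.0075 m and angle between the z axis of tray_b_mid and the z axis of rails, either way round below 0.018 rad and angle between the x axis of tray_b_mid and the x axis of rails, either way round below 0.05 rad and x of tray_a_mid in the frame of tray_b_mid between -0.003 and 0.003 m and y of tray_a_mid in the frame of tray_b_mid between -0.003 and 0.003 m and z of tray_a_mid in the frame of tray_b_mid between 0.0145 and 0.0175 m and angle between the z axis of tray_a_mid and the z axis of tray_b_mid, either way round below 0.018 rad and angle between the x axis of tray_a_mid and the x axis of tray_b_mid, either way round below 0.05 rad and contact force between the fingers and tray_a above 0.5 N))), for 0.1 s.
3. the cover lies nested on the upper tray, with the fingers still on it (((x of tray_a_mid in the frame of rails between -0.016 and 0.016 m and y of tray_a_mid in the frame of rails between -0.004 and 0.004 m and z of tray_a_mid in the frame of rails between 0.0045 and 0.0075 m and angle between the z axis of tray_a_mid and the z axis of rails, either way round below 0.018 rad and angle between the x axis of tray_a_mid and the x axis of rails, either way round below 0.05 rad and x of tray_b_mid in the frame of tray_a_mid between -0.003 and 0.003 m and y of tray_b_mid in the frame of tray_a_mid between -0.003 and 0.003 m and z of tray_b_mid in the frame of tray_a_mid between 0.0145 and 0.0175 m and angle between the z axis of tray_b_mid and the z axis of tray_a_mid, either way round below 0.018 rad and angle between the x axis of tray_b_mid and the x axis of tray_a_mid, either way round below 0.05 rad and x of cover_grip in the frame of tray_b_mid between -0.003 and 0.003 m and y of cover_grip in the frame of tray_b_mid between -0.003 and 0.003 m and z of cover_grip in the frame of tray_b_mid between 0.0245 and 0.0275 m and angle between the z axis of cover_grip and the z axis of tray_b_mid, either way round below 0.018 rad and angle between the x axis of cover_grip and the x axis of tray_b_mid, either way round below 0.05 rad) or (x of tray_b_mid in the frame of rails between -0.016 and 0.016 m and y of tray_b_mid in the frame of rails between -0.004 and 0.004 m and z of tray_b_mid in the frame of rails between 0.0045 and 0.0075 m and angle between the z axis of tray_b_mid and the z axis of rails, either way round below 0.018 rad and angle between the x axis of tray_b_mid and the x axis of rails, either way round below 0.05 rad and x of tray_a_mid in the frame of tray_b_mid between -0.003 and 0.003 m and y of tray_a_mid in the frame of tray_b_mid between -0.003 and 0.003 m and z of tray_a_mid in the frame of tray_b_mid between 0.0145 and 0.0175 m and angle between the z axis of tray_a_mid and the z axis of tray_b_mid, either way round below 0.018 rad and angle between the x axis of tray_a_mid and the x axis of tray_b_mid, either way round below 0.05 rad and x of cover_grip in the frame of tray_a_mid between -0.003 and 0.003 m and y of cover_grip in the frame of tray_a_mid between -0.003 and 0.003 m and z of cover_grip in the frame of tray_a_mid between 0.0245 and 0.0275 m and angle between the z axis of cover_grip and the z axis of tray_a_mid, either way round below 0.018 rad and angle between the x axis of cover_grip and the x axis of tray_a_mid, either way round below 0.05 rad)) and contact force between the fingers and cover above 0.5 N), for 0.1 s.
At the end, for the whole second after the job is handed in: A tray nested in the stand's rim (wherever that lies on its rails), the other on it, the cover on top: each within 1.5 mm of its nested height, 3 mm of the middle of the piece below (lower tray: 4 mm of the rails' middle line), 0.018 rad flat, 0.05 rad in line; at rest and let go (((x of tray_a_mid in the frame of rails between -0.016 and 0.016 m and y of tray_a_mid in the frame of rails between -0.004 and 0.004 m and z of tray_a_mid in the frame of rails between 0.0045 and 0.0075 m and angle between the z axis of tray_a_mid and the z axis of rails, either way round below 0.018 rad and angle between the x axis of tray_a_mid and the x axis of rails, either way round below 0.05 rad and x of tray_b_mid in the frame of tray_a_mid between -0.003 and 0.003 m and y of tray_b_mid in the frame of tray_a_mid between -0.003 and 0.003 m and z of tray_b_mid in the frame of tray_a_mid between 0.0145 and 0.0175 m and angle between the z axis of tray_b_mid and the z axis of tray_a_mid, either way round below 0.018 rad and angle between the x axis of tray_b_mid and the x axis of tray_a_mid, either way round below 0.05 rad and x of cover_grip in the frame of tray_b_mid between -0.003 and 0.003 m and y of cover_grip in the frame of tray_b_mid between -0.003 and 0.003 m and z of cover_grip in the frame of tray_b_mid between 0.0245 and 0.0275 m and angle between the z axis of cover_grip and the z axis of tray_b_mid, either way round below 0.018 rad and angle between the x axis of cover_grip and the x axis of tray_b_mid, either way round below 0.05 rad) or (x of tray_b_mid in the frame of rails between -0.016 and 0.016 m and y of tray_b_mid in the frame of rails between -0.004 and 0.004 m and z of tray_b_mid in the frame of rails between 0.0045 and 0.0075 m and angle between the z axis of tray_b_mid and the z axis of rails, either way round below 0.018 rad and angle between the x axis of tray_b_mid and the x axis of rails, either way round below 0.05 rad and x of tray_a_mid in the frame of tray_b_mid between -0.003 and 0.003 m and y of tray_a_mid in the frame of tray_b_mid between -0.003 and 0.003 m and z of tray_a_mid in the frame of tray_b_mid between 0.0145 and 0.0175 m and angle between the z axis of tray_a_mid and the z axis of tray_b_mid, either way round below 0.018 rad and angle between the x axis of tray_a_mid and the x axis of tray_b_mid, either way round below 0.05 rad and x of cover_grip in the frame of tray_a_mid between -0.003 and 0.003 m and y of cover_grip in the frame of tray_a_mid between -0.003 and 0.003 m and z of cover_grip in the frame of tray_a_mid between 0.0245 and 0.0275 m and angle between the z axis of cover_grip and the z axis of tray_a_mid, either way round below 0.018 rad and angle between the x axis of cover_grip and the x axis of tray_a_mid, either way round below 0.05 rad)) and linear speed of each of tray_a, tray_b, cover below 0.02 m/s and contact force between the fingers and tray_a below 0.1 N and contact force between the fingers and tray_b below 0.1 N and contact force between the fingers and cover below 0.1 N); the robot touches nothing.
It fails at once if a tray is tipped more than 43 degrees from level (its slides would fall out) (angle between any of tray_a_mid, tray_b_mid's own z axis and vertical above 0.75 rad).
It fails at once if the oil bottle is shifted by more than 25 mm (distance of oil_bottle from where it was at the start of the episode above 0.025 m).
It fails at once if the sample pot is shifted by more than 25 mm (distance of pot from where it was at the start of the episode above 0.025 m).
It fails at once if the sample cup is shifted by more than 25 mm (distance of cup from where it was at the start of the episode above 0.025 m).
It fails at once if the forceps is shifted by more than 25 mm (distance of tweezers from where it was at the start of the episode above 0.025 m).
It also fails if it takes over 64 s, if anything falls off the work surface, if the arm or the gripper's body presses on something with over 40 N, if the wrist force passes 120 N, or if a joint passes its speed limit or range.

ROBOT

A 7-joint arm with a two-finger parallel gripper is mounted at the origin on a cart in front of the work surface, level with it; the furniture and walls round the work are solid. World frame = base frame: x ahead of the robot, y to its left, z up, the work surface at z = 0. Lengths are in m, angles in rad, forces in N, time in s.
With the tool pointing down it reaches from about 0.425 to 0.875 m from the base axis. Payload 4.7 kg.
Tool frame: the origin (TCP) lies midway between the tips of the shut fingers; the grasp point (between the pads) lies 19 mm behind it; z points along the fingers, y is the direction in which the jaws open and shut (so a half turn about z gives the same grasp; the last joint's range is limited). The gripper opens to 87 mm and grips with 3 to 60 N. Pads are 19 mm wide; open, the fingers measure 117 mm over their backs; the gripper's body (75 mm by 190 mm) begins 51 mm behind the grasp point.
Start: joints at [1.136, 0.321, -0.07, 1.45, 0.023, 1.371, -0.057], TCP at [0.282, -0.586, 0.223] pointing down, gripper open.
Joint ranges: [-2.86, 2.86], [-0.3, 2.09], [-1.38, 1.24], [0.06, 2.45], [-1.56, 4.7], [0.09, 2.05], [-2.69, 2.69]. Speed limits (rad/s): [2.57, 2.57, 3.14, 3.14, 3.14, 3.14, 3.14].

INTERFACE

Orientations are given as a rotation vector (axis times angle).
In Python, from bench import * gives the robot as it stands. The module is installed in compiled form; this text tells all that it offers.
- The arm moves only by the tool play_rows, never from a script. Its argument "series" is one flat list of numbers, 7 for each row, row after row: the opening in per cent of the stroke, from 0 (shut) to 100 (fully open), then the shift along the tool's x, y, z in m, then the turn, a rotation vector about the tool's x, y, z in degrees. In form: [fingers, tx, ty, tz, rx, ry, rz, fingers, tx, ty, tz, rx, ry, rz, ...]. A call has 1 to 10 rows; each row is the pose to reach, as a shift and turn from the pose commanded when the call began, along the tool's axes at that moment; what a row does not reach only later rows make up. A row lasts 1/12 s, in which the tool goes at most 41.7 mm and 7.16 degrees, less where a joint would pass 70% of its speed; a pose out of reach is approached as far as the arm can. A call with a gripper value outside its range is refused whole. The fingers move at their own pace and stop on an object; "force" is the grip in N (left out, the last holds). Time passes only in rows, so rows that repeat a pose let the fingers close. It gives the time, the measured TCP pose, the force and the opening at its end, in the units of the state.
- get_state(): the state, without advancing time (a new reading comes with each control period).
- get_image(name): name is "side" or "top" or "wrist"; returns a dict with "frame" (480x640x3 uint8, red, green, blue), "fx", "fy", "cx", "cy" (pixels), "D" ([k1, k2, p1, p2, k3] as OpenCV has them; the pictures are not rectified), "R" (3x3) and "t" (3): a world point X has camera coordinates R X + t. Camera axes: x right, y down, z forward; pixel columns grow to the right and rows downward; lengths in m; the calibration is good to about 2 mm. A picture is of the moment at which its call begins. There is no depth.
- close_job(): hands the job in, once; it reports no verdict.
The state is a dict: "time": time; "joint_positions": joint angles; "qd": joint speeds; "joint_torque": joint torques, N m; "position": TCP position; "tool_rot": TCP orientation; "ft_force": force on the tool from outside, world axes, zero at the start; "torque": the same for the moment, N m; "grip_width": opening from 0.0 (shut) to 1.0 (fully open).
Only numpy, scipy, OpenCV 4.12 (cv2) and the standard library are available. Lean on these libraries where they do the work, as an engineer would, in place of code of your own. Each camera call takes 0.05 s, during which the arm holds its last target.

## Working session

There is one attempt and no reset: what is moved stays moved. The work goes in short steps, Python scripts to look and compute and a tool call to move; the robot and the scene stay as the last step left them, time stands still between calls to the robot, and variables do not carry over. Pictures are saved under pics/ and viewed, and the job is handed in when it is done.

Besides the shell and the picture viewer there is one more tool, called after "Call:" as a command line: name --argument value ..., lists and objects as JSON in quotes. play_rows: Moves the arm, as the interface text tells. Its arguments: {"type":"object","properties":{"series":{"type":"array"},"force":{"type":"number"}},"required":["series"]}

```bash
ls; mkdir -p pics; cat > h.py <<'E'
from bench import *
import numpy as np, cv2
from scipy.spatial.transform import Rotation as Ro
E
python3 - <<'E'
from h import *
print(get_state())
for n in ["side","top","wrist"]:
    im=get_image(n); cv2.imwrite(f"pics/{n}0.png",im["frame"][:,:,::-1])
    print(n,im["fx"],im["fy"],im["cx"],im["cy"],im["D"],im["R"],im["t"], -np.array(im["R"]).T@np.array(im["t"]))
E
```

```text
pics
{'time': 0.0, 'joint_positions': array([ 1.13608208,  0.32181907, -0.07006553,  1.45166522,  0.02261747,
        1.37078058, -0.05692255]), 'qd': array([-0.00108966,  0.00081008, -0.00258048, -0.00036303,  0.00083058,
       -0.00099813, -0.00093423]), 'joint_torque': array([ 1.23950493e-03, -4.91287851e+01, -4.03015343e-01, -3.12522840e+01,
       -6.39176066e-02,  4.36769729e-02,  1.66521213e-04]), 'position': array([ 0.28173634, -0.58516531,  0.22146882]), 'tool_rot': array([-3.06106080e+00, -6.98680616e-01,  8.41545467e-04]), 'ft_force': array([ 0.33837186, -0.33918731,  0.07440787]), 'torque': array([-0.03548091,  0.01540005, -0.02913193]), 'grip_width': 1.003404355130112}
side 535.8239674869258 535.8239674869258 325.8083435613777 236.2006172562515 [-0.02045913  0.          0.          0.          0.        ] [[ 0.82554668 -0.5642433   0.01010823]
 [-0.32792444 -0.49421107 -0.80512172]
 [ 0.45928014  0.66135082 -0.59302348]] [-0.62795351  0.13030451  1.12567465] [ 0.04413496 -1.03438649  0.77880998]
top 465.31026772743644 465.31026772743644 315.60985939393896 239.10304706678912 [-0.041712  0.        0.        0.        0.      ] [[ 0.02615798 -0.99952296  0.01642001]
 [-0.98876154 -0.02828797 -0.14680054]
 [ 0.147195   -0.01239547 -0.98902982]] [-0.30846436  0.53576374  0.85022713] [ 0.41266221 -0.28262257  0.92461538]
wrist 365.88995530569935 365.88995530569935 318.41338759673687 235.6328928249931 [-0.07093974  0.          0.          0.          0.        ] [[ 0.43422693 -0.90080264 -0.00125913]
 [-0.87446127 -0.42186396  0.23947502]
 [-0.21625091 -0.10288544 -0.97090171]] [-0.65031713 -0.02995176  0.38931157] [ 0.34038254 -0.55838846  0.38433714]
```

View pics/side0.png

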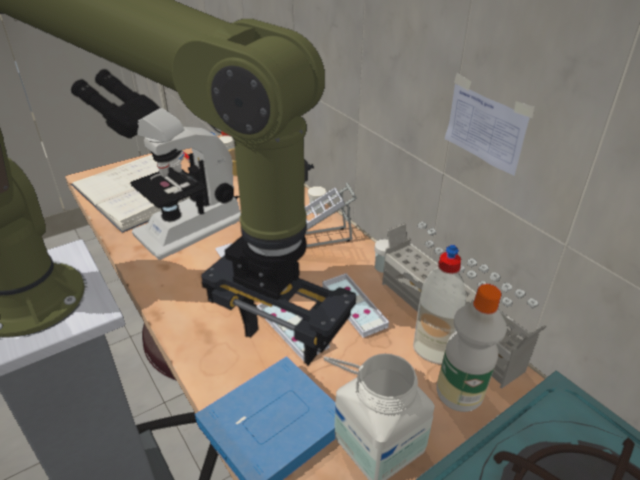

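View pics/top0.png

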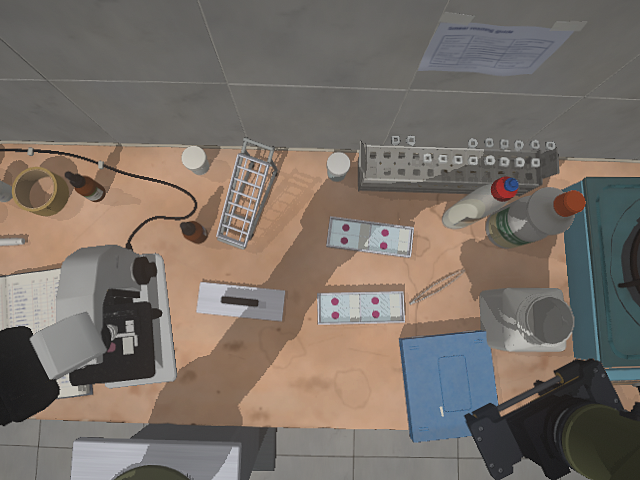

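View pics/wrist0.png

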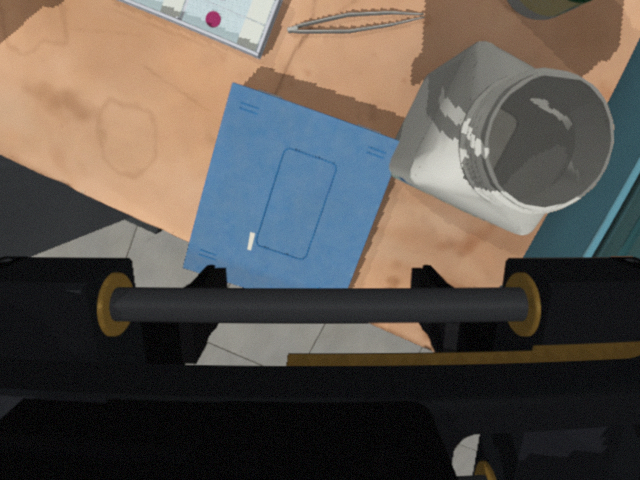

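The top view shows the trays near pixels (370,237) and (361,307), the cover at (240,300), and the stand running from about (235,243) at its low end to (260,145) at its high end. I'll zoom in and measure.

```bash
cat >> h.py <<'E'
def K(im): return np.array([[im["fx"],0,im["cx"]],[0,im["fy"],im["cy"]],[0,0,1.]])
def ray(im,uv):
    p=cv2.undistortPoints(np.array(uv,float).reshape(-1,1,2),K(im),np.array(im["D"],float)).reshape(-1,2)
    R=np.array(im["R"]);t=np.array(im["t"]); d=np.c_[p,np.ones(len(p))]@R
    return -R.T@t, d/np.linalg.norm(d,axis=1)[:,None]
def onz(im,uv,z):
    c,d=ray(im,uv); s=(np.asarray(z)-c[2])/d[:,2]; return c+d*s[:,None]
def proj(im,X):
    R=np.array(im["R"]);t=np.array(im["t"],float)
    return cv2.projectPoints(np.asarray(X,float).reshape(-1,1,3),cv2.Rodrigues(R)[0],t,K(im),np.array(im["D"],float))[0].reshape(-1,2)
def crop(im,x,y,w,h,s,fn):
    a=cv2.resize(im["frame"][y:y+h,x:x+w],None,fx=s,fy=s,interpolation=cv2.INTER_CUBIC); cv2.imwrite(fn,a[:,:,::-1])
E
python3 - <<'E'
from h import *
im=get_image("top")
crop(im,190,200,230,130,3.4,"pics/t1.png")
crop(im,200,130,90,125,4.7,"pics/t2.png")
s=get_image("side")
crop(s,290,170,110,90,7,"pics/s1.png")
crop(s,210,240,190,120,4.2,"pics/s2.png")
E
```

```text
(no output)
```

View pics/t1.png

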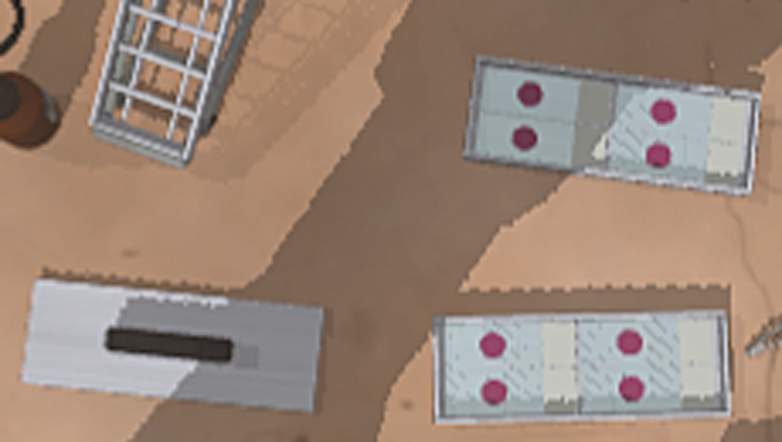

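View pics/t2.png

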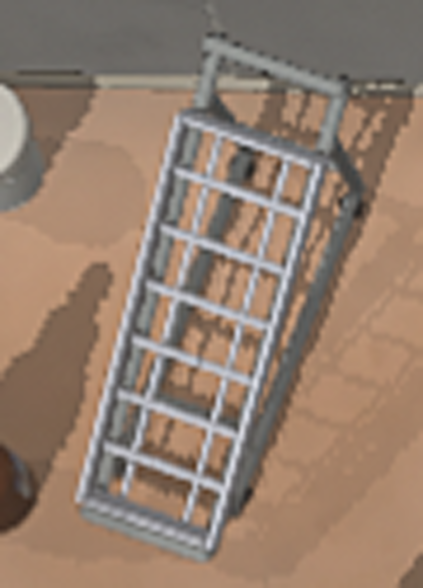

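View pics/s1.png

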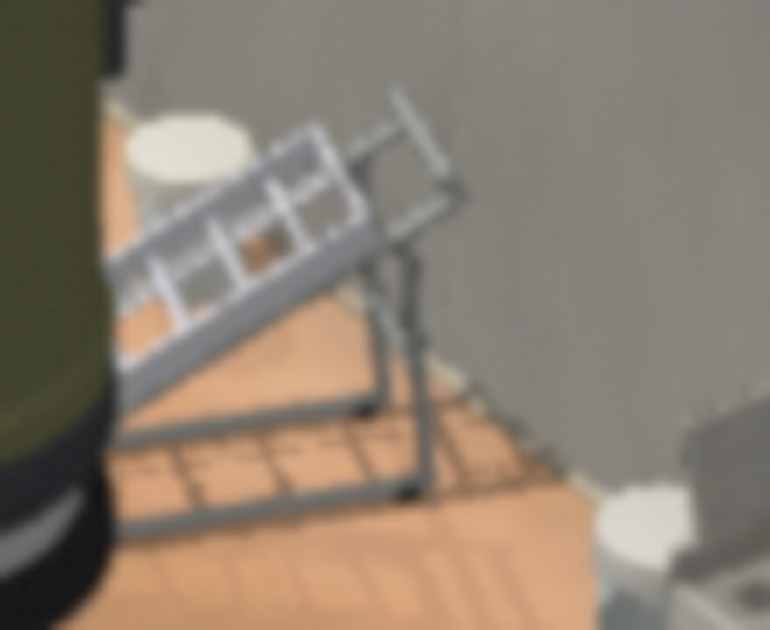

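```bash
python3 - <<'E'
from h import *
im=get_image("top"); sd=get_image("side")
def ev(name,px,z):
    uv=np.array(px)/3.4+[190,200]-0.5+0.5/3.4
    P=onz(im,uv,z); c=P.mean(0)
    l=np.linalg.norm(P[1]-P[0]),np.linalg.norm(P[2]-P[3]); w=np.linalg.norm(P[3]-P[0]),np.linalg.norm(P[2]-P[1])
    d=(P[1]-P[0]+P[2]-P[3]); print(name,c.round(4),np.round(l,4),np.round(w,4),"dir",np.degrees(np.arctan2(d[1],d[0])).round(2))
ev("T1",[(477,57),(760,92),(752,192),(466,158)],.02)
ev("T2",[(434,317),(727,311),(731,414),(436,424)],.02)
ev("cov",[(36,280),(323,308),(313,411),(22,382)],.008)
ev("rib",[(108,328),(232,342),(230,362),(108,348)],.032)
from scipy.optimize import least_squares
uv=np.array([(180,113),(323,160),(82,500),(212,545)])/4.7+[200,130]-.5+.5/4.7
us=np.array([(318,125),(365,215)])/7+[290,170]-.5
L=np.array([(.084,.03,0),(.084,-.03,0),(-.084,.03,0),(-.084,-.03,0)])
def Rr(yaw): return Ro.from_euler('ZY',[yaw,-.52]).as_matrix()
def f(p,side=True):
    X=L@Rr(p[3]).T+p[:3]
    r=(proj(im,X)-uv).ravel()
    if side: r=np.r_[r,(proj(sd,X[:2])-us).ravel()]
    return r
for s in (0,1):
    o=least_squares(f,[.55,-.1,.1,0],kwargs=dict(side=s)); print(o.x.round(4),o.fun.round(2))
E
```

```text
T1 [ 0.556  -0.4015  0.02  ] [0.1664 0.1665] [0.0597 0.059 ] dir -95.34
T2 [ 0.4166 -0.3849  0.02  ] [0.1676 0.1673] [0.06   0.0581] dir -87.03
cov [ 0.4225 -0.151   0.008 ] [0.1665 0.1674] [0.0586 0.0588] dir -93.97
rib [ 0.4223 -0.1523  0.032 ] [0.0699 0.0687] [0.0111 0.0111] dir -94.82
[ 0.6073 -0.1529  0.073  -0.3187] [-0.47 -0.28  0.15  0.62 -0.43 -0.61  0.78  0.25]
[ 0.6062 -0.1532  0.0763 -0.3192] [-0.61 -0.29  0.13  0.67 -0.67 -0.32  0.64  0.59  0.07 -0.14  0.96  0.15]
```

```bash
python3 - <<'E'
from h import *
im=get_image("top"); sd=get_image("side")
crop(im,170,130,220,120,3.6,"pics/t3.png")
r=np.array([.6062,-.1532,.0763]);R=Ro.from_euler('ZY',[-.3192,-.52]).as_matrix()
for n,uv,z in [("bottle top?",(188,228),.124),("bottle low",(201,238),.0),("pot",(339,163),.066),("cup",(194,156),.06),("rackfront bottom",(362,192),0),("racktopfront",(360,180),.08),("rackR",(545,185),0.0),("tweez L",(411,302),.0)]:
    X=onz(im,[uv],z)[0]; print(n,X.round(3),"rails",(R.T@(X-r)).round(3))
E
```

```text
bottle top? [ 0.545 -0.07   0.124] rails [-0.049  0.06   0.083]
bottle low [ 0.546 -0.064  0.   ] rails [-0.112  0.066 -0.024]
pot [ 0.689 -0.334  0.066] rails [ 0.113 -0.146 -0.076]
cup [ 0.697 -0.055  0.06 ] rails [ 0.04   0.122 -0.041]
rackfront bottom [ 0.65  -0.387  0.   ] rails [ 0.062 -0.208 -0.123]
racktopfront [ 0.653 -0.374  0.08 ] rails [ 0.1   -0.195 -0.053]
rackR [ 0.678 -0.769  0.   ] rails [ 0.189 -0.563 -0.196]
tweez L [ 0.43  -0.486  0.   ] rails [-0.093 -0.372 -0.035]
```

View pics/t3.png

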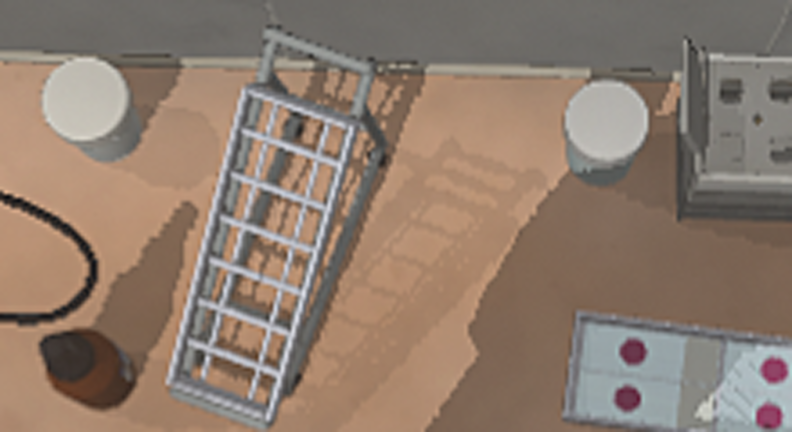

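```bash
cat >> h.py <<'E'
def cur():
    s=get_state(); return np.array(s["position"]),Ro.from_rotvec(s["tool_rot"])
def Rdown(ydeg,pitch=0.):
    # tool down, y axis at world azimuth ydeg
    y=np.array([np.cos(np.radians(ydeg)),np.sin(np.radians(ydeg)),0]); z=np.array([0,0,-1.]); x=np.cross(y,z)
    return Ro.from_matrix(np.c_[x,y,z])
def plan(P,R,frm=None):
    p,r=frm or cur()
    t=r.inv().apply(np.asarray(P)-p); w=np.degrees((r.inv()*R).as_rotvec())
    print("from",p.round(4),"shift",t.round(4),"turn",w.round(2),"rows>=",(np.linalg.norm(t)/.0417).round(1),(np.linalg.norm(w)/7.16).round(1)); return t,w
E
python3 - <<'E'
from h import *
R=Rdown(2.97)
P=np.array([.4166,-.3849,.10])+R.apply([-.015,0,0])
print(P);plan(P,R)
E
```

```text
[ 0.4173772  -0.39987985  0.1       ]
from [ 0.282  -0.5856  0.2225] shift [ 0.2026 -0.1086  0.1225] turn [ -0.     0.   -67.26] rows>= 6.2 9.4
```

Call:
play_rows --series '[100,0.203,-0.109,0.08,0,0,-67.3,100,0.203,-0.109,0.08,0,0,-67.3,100,0.203,-0.109,0.08,0,0,-67.3,100,0.203,-0.109,0.08,0,0,-67.3,100,0.203,-0.109,0.08,0,0,-67.3,100,0.203,-0.109,0.08,0,0,-67.3,100,0.203,-0.109,0.08,0,0,-67.3,100,0.203,-0.109,0.08,0,0,-67.3,100,0.203,-0.109,0.08,0,0,-67.3,100,0.203,-0.109,0.08,0,0,-67.3]' --force 20

```text
time: 1.28
position: [0.4178, -0.3991, 0.1426]
tool_rot: [2.155, 2.286, -0.0]
ft_force: [-0.5, -0.1, 0.1]
grip_width: 0.994
```

```bash
python3 - <<'E'
from h import *
for n in ("wrist","side","top"):
    im=get_image(n); cv2.imwrite(f"pics/{n}1.png",im["frame"][:,:,::-1])
    s=get_state(); print(s["time"],s["position"],s["tool_rot"],s["joint_positions"].round(3),s["ft_force"].round(2))
E
```

```text
1.3333 [ 0.41765969 -0.39936169  0.14263362] [ 2.15592035e+00  2.28479317e+00 -2.90563877e-04] [ 1.008  0.24  -0.334  1.728  0.084  1.188  0.709] [ 0.73 -0.75 -0.2 ]
1.3833 [ 0.41764015 -0.39939783  0.14265994] [ 2.16211592e+00  2.27890574e+00 -5.07816609e-05] [ 1.008  0.24  -0.334  1.728  0.084  1.188  0.704] [-0.02 -0.09 -0.67]
1.4333 [ 0.41758269 -0.39945726  0.14262407] [ 2.16412958e+00  2.27709019e+00 -5.18495520e-05] [ 1.008  0.24  -0.333  1.728  0.084  1.188  0.703] [ 0.34 -0.34  0.2 ]
```

View pics/wrist1.png

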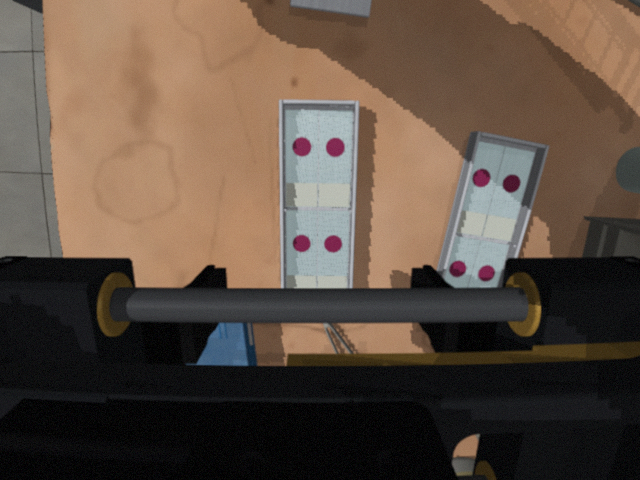

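View pics/side1.png

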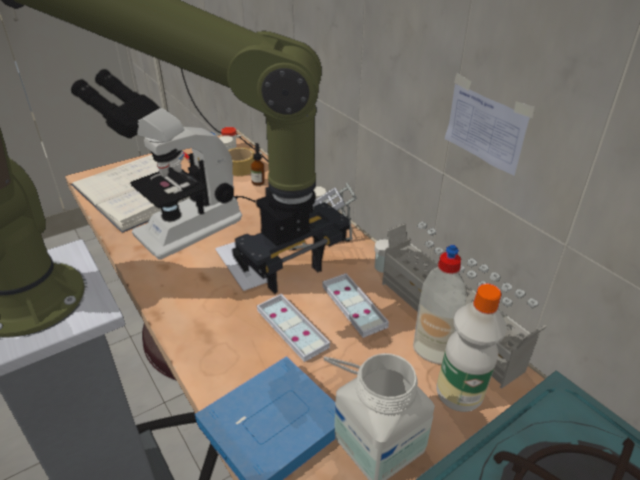

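Wrist view: the near tray's far-end corners are at about (281,101) and (358,101), and the second tray's are at (474,133) and (547,146). Next I'll refine these.

```bash
python3 - <<'E'
from h import *
im=get_image("wrist"); crop(im,265,85,110,75,7,"pics/w2.png"); crop(im,460,120,100,75,7,"pics/w3.png")
X=onz(im,[(281,101),(357.5,101),(281,270),(352,270)],.02);print(X.round(4))
print("T2 far end mid",X[:2].mean(0)); e=X[0]-X[2];print(np.degrees(np.arctan2(e[1],e[0]))); e=X[1]-X[3];print(np.degrees(np.arctan2(e[1],e[0])))
Y=onz(im,[(474,133),(547,146)],.02);print(Y.round(4),np.linalg.norm(Y[0]-Y[1]))
E
```

```text
[[ 0.3849 -0.3046  0.02  ]
 [ 0.4417 -0.3016  0.02  ]
 [ 0.3886 -0.4368  0.02  ]
 [ 0.4471 -0.4339  0.02  ]]
T2 far end mid [ 0.41327304 -0.30309419  0.02      ]
91.63783090196829
92.32705580700994
[[ 0.5327 -0.3193  0.02  ]
 [ 0.593  -0.3248  0.02  ]] 0.060581103682292706
```

View pics/w2.png

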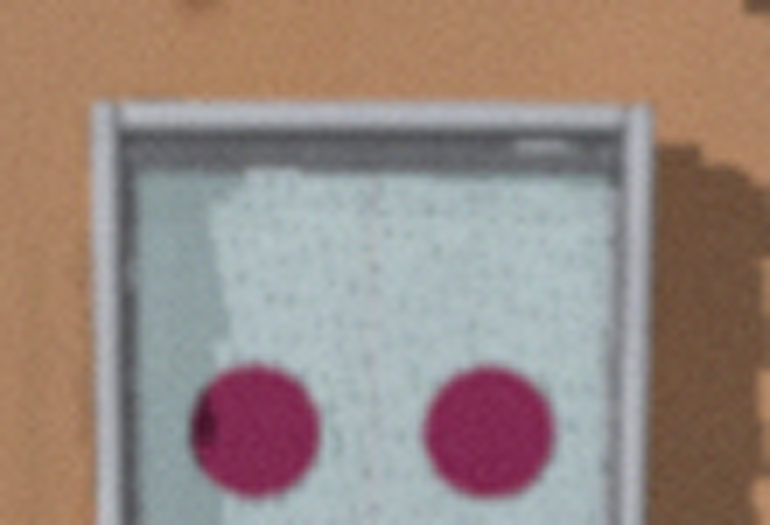

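Call:
play_rows --series '[100,-0.001,0,0.04,0,0,0,100,-0.001,0,0.08,0,0,0,100,-0.001,0,0.11,0,0,0,100,-0.001,0,0.125,0,0,0,100,-0.001,0,0.1355,0,0,0,100,-0.001,0,0.1355,0,0,0,60,-0.001,0,0.1355,0,0,0,50,-0.001,0,0.1355,0,0,0,50,-0.001,0,0.1355,0,0,0,50,-0.001,0,0.1355,0,0,0]' --force 25

```text
time: 2.32
position: [0.4185, -0.4012, 0.0086]
tool_rot: [2.161, 2.277, -0.0]
ft_force: [0.2, 1.0, -0.4]
grip_width: 0.779
```

```bash
python3 - <<'E'
from h import *
im=get_image("wrist"); cv2.imwrite(f"pics/w4.png",im["frame"][:,:,::-1]);
s=get_state(); print(s["time"],s["position"],s["tool_rot"],s["grip_width"],s["ft_force"].round(2))
E
```

```text
2.3667 [ 0.41832233 -0.40106998  0.00835213] [ 2.16079789e+00  2.27729325e+00 -4.55909989e-04] 0.7386772436459095 [-0.3  -0.12  0.04]
```

View pics/w4.png

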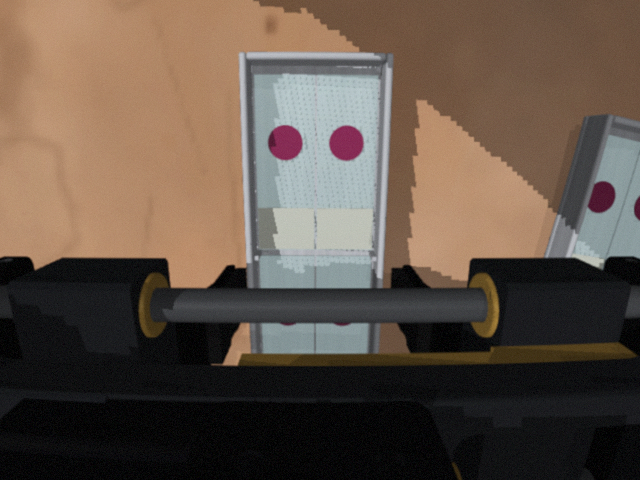

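Call:
play_rows --series '[70,0,0,0.002,0,0,0,50,0,0,0.002,0,0,0,50,0,0,0.002,0,0,0,50,0,0,0.002,0,0,0,50,0,0,0.002,0,0,0]' --force 25

```text
time: 2.78
position: [0.4175, -0.4006, 0.0053]
tool_rot: [2.162, 2.279, -0.001]
ft_force: [-1.4, -0.9, 2.6]
grip_width: 0.684
```

```bash
python3 - <<'E'
from h import *
im=get_image("wrist"); crop(im,230,40,175,60,4.5,"pics/w5.png")
s=get_state(); print(s["time"],s["position"],s["tool_rot"],s["grip_width"],s["ft_force"].round(2))
E
```

```text
2.8333 [ 0.41749704 -0.40063439  0.00525778] [ 2.16234659e+00  2.27887030e+00 -6.34946316e-04] 0.6874090277108189 [-1.76 -0.02  2.22]
```

View pics/w5.png

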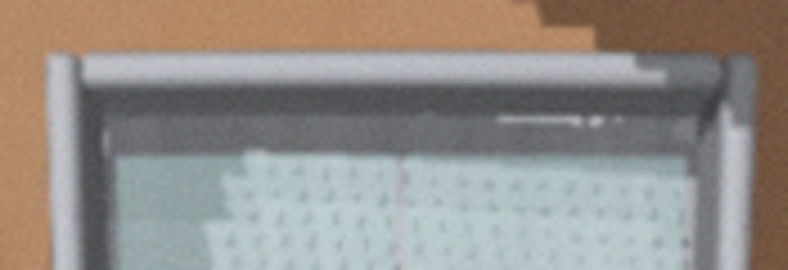

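```bash
python3 - <<'E'
from h import *
im=get_image("wrist"); s=get_state()
uv=np.array([(47,54),(755,55)])/4.5+[230,40]-.5
X=onz(im,uv,.02); p,r=cur(); print(X.round(4),np.linalg.norm(X[0]-X[1]),r.inv().apply(X-p).round(4))
E
```

```text
[[ 0.3826 -0.3034  0.02  ]
 [ 0.442  -0.3003  0.02  ]] 0.05947671842846539 [[ 0.099  -0.0298 -0.0148]
 [ 0.0989  0.0297 -0.0148]]
```

```bash
cat >> h.py <<'E'
r0=np.array([.6062,-.1532,.0763]); Rr0=Ro.from_euler('ZY',[-.3192,-.52])
def toolR(Rr): 
    M=Rr.as_matrix(); return Ro.from_matrix(np.c_[-M[:,0],M[:,1],-M[:,2]])
def target(pt_rails,off,r=r0,Rr=Rr0):
    # put held point (at tool coords off) at rails coords pt
    Rt=toolR(Rr); return r+Rr.apply(pt_rails)-Rt.apply(off),Rt
E
python3 - <<'E'
from h import *
P,R=target([0,0,.12],[.015,0,-.0048]); print(P)
p,r=cur()
plan(P,R)
plan(P,R,frm=(p+[0,0,.15],r))
E
```

```text
[ 0.56421056 -0.13932241  0.18372597]
from [ 0.4175 -0.4007  0.0052] shift [ 0.2532  0.1602 -0.1786] turn [-17.87 -26.09 -67.07] rows>= 8.4 10.4
from [ 0.4175 -0.4007  0.1552] shift [ 0.2533  0.1602 -0.0286] turn [-17.87 -26.09 -67.07] rows>= 7.2 10.4
```

Lift straight up first.

Call:
play_rows --series '[50,0,0,-0.01,0,0,0,50,0,0,-0.03,0,0,0,50,0,0,-0.06,0,0,0,50,0,0,-0.1,0,0,0,50,0,0,-0.14,0,0,0,50,0,0,-0.16,0,0,0,50,0,0,-0.16,0,0,0]'

```text
time: 3.47
position: [0.4208, -0.4022, 0.1717]
tool_rot: [2.154, 2.272, 0.0]
ft_force: [0.3, -1.0, -0.6]
grip_width: 0.686
```

```bash
python3 - <<'E'
from h import *
for n in ("side","top","wrist"):
    im=get_image(n); cv2.imwrite(f"pics/{n}3.png",im["frame"][:,:,::-1])
p,r=cur();print(p, get_state()["ft_force"],get_state()["grip_width"])
P,R=target([0,0,.12],[.015,0,-.0048]); print(P)
plan(P,R)
E
```

```text
[ 0.41717852 -0.39960851  0.16412205] [-0.34389429  0.07626627 -2.71776651] 0.6869004566909528
[ 0.56421056 -0.13932241  0.18372597]
from [ 0.4172 -0.3996  0.1641] shift [ 0.2522  0.1606 -0.0195] turn [-17.85 -26.2  -67.05] rows>= 7.2 10.4
```

View pics/wrist3.png

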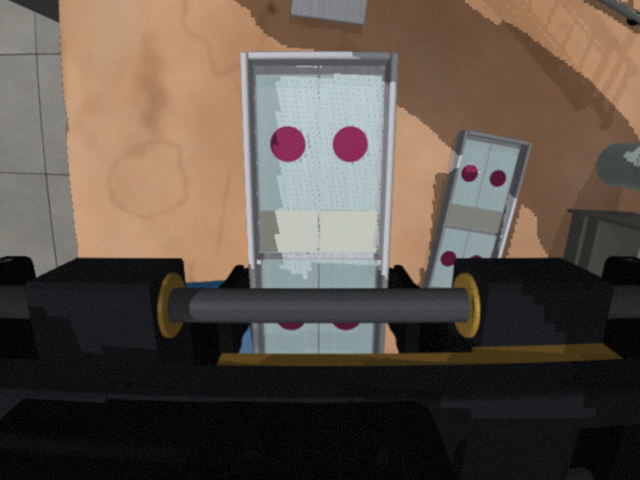

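View pics/side3.png

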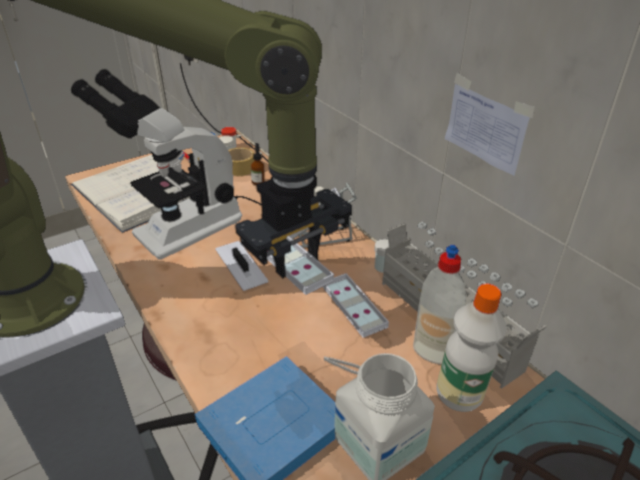

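```bash
python3 - <<'E'
from h import *
P,R=target([0,0,.16],[.015,0,-.0048]); print(P)
plan(P,R)
E
```

```text
[ 0.54533931 -0.13308543  0.21843874]
from [ 0.4172 -0.3996  0.1641] shift [ 0.2594  0.142  -0.0541] turn [-17.85 -26.2  -67.05] rows>= 7.2 10.4
```

Call:
play_rows --series '[50,0.02,0.01,-0.054,-2,-3,-7,50,0.05,0.03,-0.054,-4,-6,-14,50,0.08,0.045,-0.054,-6,-9,-21,50,0.11,0.06,-0.054,-7,-11,-28,50,0.14,0.075,-0.054,-9,-13,-35,50,0.17,0.09,-0.054,-11,-16,-42,50,0.2,0.11,-0.054,-12.5,-18.5,-48,50,0.22,0.125,-0.054,-14.5,-21,-54,50,0.245,0.135,-0.054,-16,-23.5,-60,50,0.2594,0.142,-0.0541,-17.85,-26.2,-67.05]'

```text
time: 4.45
position: [0.5451, -0.1296, 0.2162]
tool_rot: [0.465, 2.602, -0.107]
ft_force: [0.4, 0.4, -1.1]
grip_width: 0.689
```

Call:
play_rows --series '[50,0,0,0,0,0,0,50,0,0,0,0,0,0,50,0,0,0,0,0,0]'

```text
time: 4.7
position: [0.5449, -0.1347, 0.2178]
tool_rot: [0.482, 2.599, -0.109]
ft_force: [0.5, 0.2, -1.6]
grip_width: 0.687
```

```bash
python3 - <<'E'
from h import *
for n in ("side","top","wrist"):
    im=get_image(n); cv2.imwrite(f"pics/{n}4.png",im["frame"][:,:,::-1])
s=get_state();print(s["time"],s["ft_force"],s["joint_positions"].round(3))
P,R=target([0,0,.16],[.015,0,-.0048]); print(P)
plan(P,R)
E
```

```text
4.85 [-0.14381305 -0.5168848  -1.94832476] [ 0.751 -0.231 -0.541  2.098 -0.066  0.743  1.434]
[ 0.54533931 -0.13308543  0.21843874]
from [ 0.5457 -0.135   0.2189] shift [ 0.0011  0.0017 -0.0001] turn [-0.71 -0.91 -2.54] rows>= 0.0 0.4
```

View pics/wrist4.png

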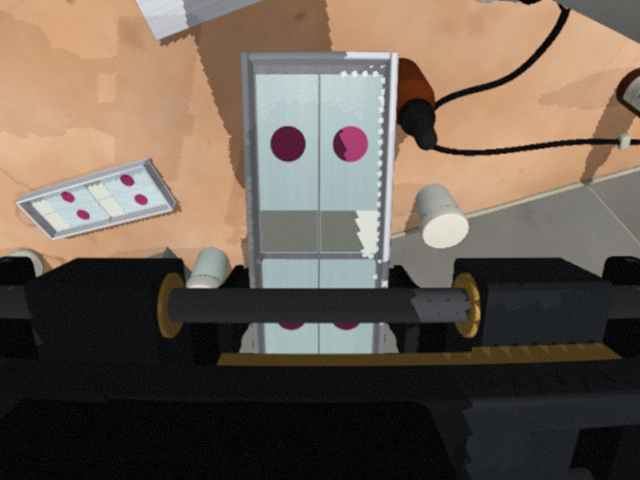

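View pics/side4.png

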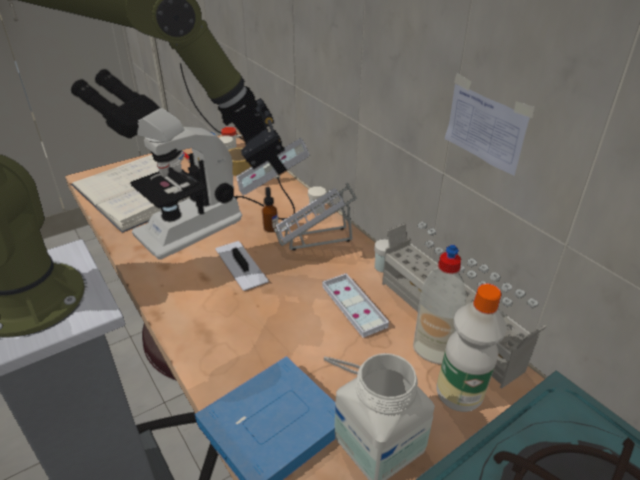

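View pics/top4.png

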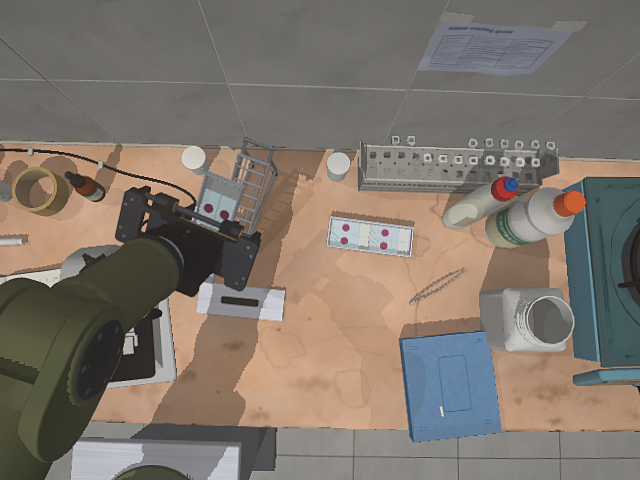

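The side view now shows the whole stand around (275-355, 185-250).

```bash
python3 - <<'E'
from h import *
im=get_image("side"); crop(im,265,175,100,80,8,"pics/s5.png"); print(im["t"])
E
```

```text
[-0.62795351  0.13030451  1.12567465]
```

View pics/s5.png

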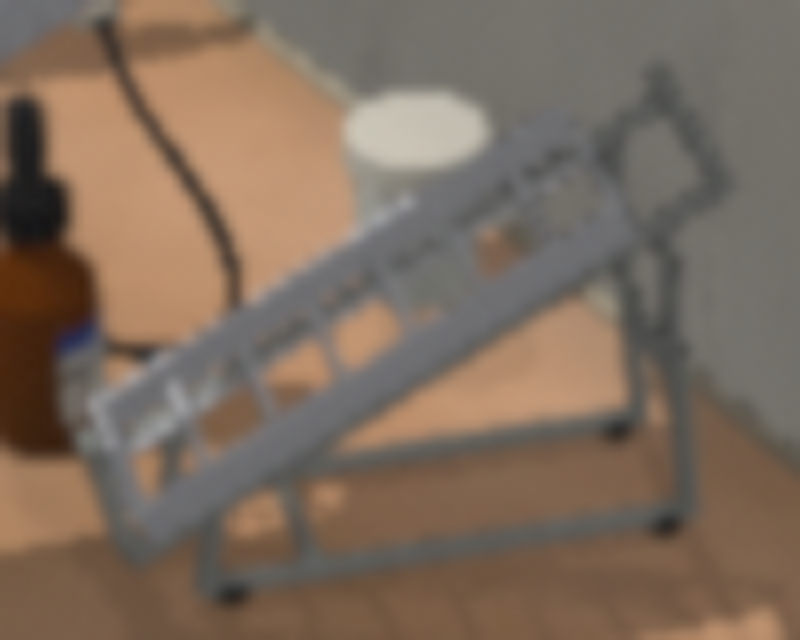

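```bash
cat > fit.py <<'E'
from h import *
from scipy.optimize import least_squares
im=get_image("top"); sd=get_image("side")
uv=np.array([(180,113),(323,160),(82,500),(212,545)])/4.7+[200,130]-.5+.5/4.7
us=np.array([(572,110),(625,195),(92,405),(150,515)])/8+[265,175]-.5+.5/8
L=np.array([(.084,.03,0),(.084,-.03,0),(-.084,.03,0),(-.084,-.03,0)])
def Rr(yaw): return Ro.from_euler('ZY',[yaw,-.52]).as_matrix()
def f(p,a,b):
    X=L@Rr(p[3]).T+p[:3]
    return np.r_[a*(proj(im,X)-uv).ravel(),b*(proj(sd,X)-us).ravel()]
for a,b in ((1,0),(0,1),(1,1)):
    o=least_squares(f,[.55,-.1,.1,0],args=(a,b)); print(o.x.round(4),o.fun.round(2))
E
python3 fit.py
```

```text
[ 0.6073 -0.1529  0.073  -0.3187] [-0.47 -0.28  0.15  0.62 -0.43 -0.61  0.78  0.25 -0.   -0.    0.    0.
  0.    0.   -0.    0.  ]
[ 0.6123 -0.1465  0.0711 -0.3099] [-0.   -0.   -0.   -0.   -0.   -0.   -0.   -0.   -0.8  -1.3   0.35  1.07
  1.09 -0.15 -0.62  0.33]
[ 0.6068 -0.1537  0.0768 -0.3176] [-0.45 -0.73  0.32  0.18 -0.42 -0.66  0.92  0.21 -0.75 -1.29  0.28  1.22
  0.56 -0.08 -1.33  0.56]
```

```bash
sed -i 's/^r0=.*/r0=np.array([.6068,-.1537,.0768]); Rr0=Ro.from_euler("ZY",[-.3176,-.52])/' h.py
cat >> h.py <<'E'
def rel(off,r=None,Rr=None,n=3):
    # pose of held piece (tool coords off) in rails frame, averaged
    r=r0 if r is None else r; Rr=Rr0 if Rr is None else Rr
    ps=[];rs=[]
    for i in range(n):
        p,q=cur(); ps.append(p);rs.append(q.as_quat())
        if i<n-1: get_image("side")
    p=np.mean(ps,0); q=Ro.concatenate([Ro.from_quat(x) for x in rs]).mean()
    e=(toolR(Rr).inv()*q).as_rotvec(degrees=True)
    s=get_state()
    print("t",s["time"],"piece in rails mm",(1e3*Rr.inv().apply(p+q.apply(off)-r)).round(2),"rot err tool deg",e.round(2),"F rails",Rr.inv().apply(s["ft_force"]).round(2),"grip",round(s["grip_width"],3),"std",(1e3*np.std(ps,0)).round(2))
    return p,q
E
python3 - <<'E'
from h import *
p,q=rel([.015,0,-.0048])
P,R=target([0,0,.03],[.015,0,-.0048]); plan(P,R,(p,q))
E
```

```text
t 5.1 piece in rails mm [ 3.3000e-01 -1.0000e-02  1.6028e+02] rot err tool deg [0.73 0.86 2.53] F rails [-1.31  0.09 -1.77] grip 0.684 std [0.01 0.11 0.03]
from [ 0.5459 -0.1344  0.2191] shift [-0.0016  0.0024  0.13  ] turn [-0.73 -0.86 -2.53] rows>= 3.1 0.4
```

Call:
play_rows --series '[50,-0.0005,0.001,0.035,-0.3,-0.4,-1.2,50,-0.001,0.002,0.07,-0.6,-0.8,-2.2,50,-0.0016,0.0024,0.1,-0.73,-0.86,-2.53,50,-0.0016,0.0024,0.12,-0.73,-0.86,-2.53,50,-0.0016,0.0024,0.13,-0.73,-0.86,-2.53,50,-0.0016,0.0024,0.13,-0.73,-0.86,-2.53]'

```text
time: 5.6
position: [0.6062, -0.1533, 0.1029]
tool_rot: [0.416, 2.598, -0.108]
ft_force: [0.1, -1.1, -1.5]
grip_width: 0.689
```

```bash
python3 - <<'E'
from h import *
p,q=rel([.015,0,-.0048])
im=get_image("side"); crop(im,265,165,100,80,8,"pics/s6.png")
im=get_image("top"); crop(im,190,130,110,130,4.5,"pics/t6.png")
E
```

```text
t 5.7 piece in rails mm [-1.48  0.39 29.02] rot err tool deg [-0.05  0.16 -0.02] F rails [-1.61 -0.51 -1.47] grip 0.686 std [0.42 0.04 1.25]
```

View pics/s6.png

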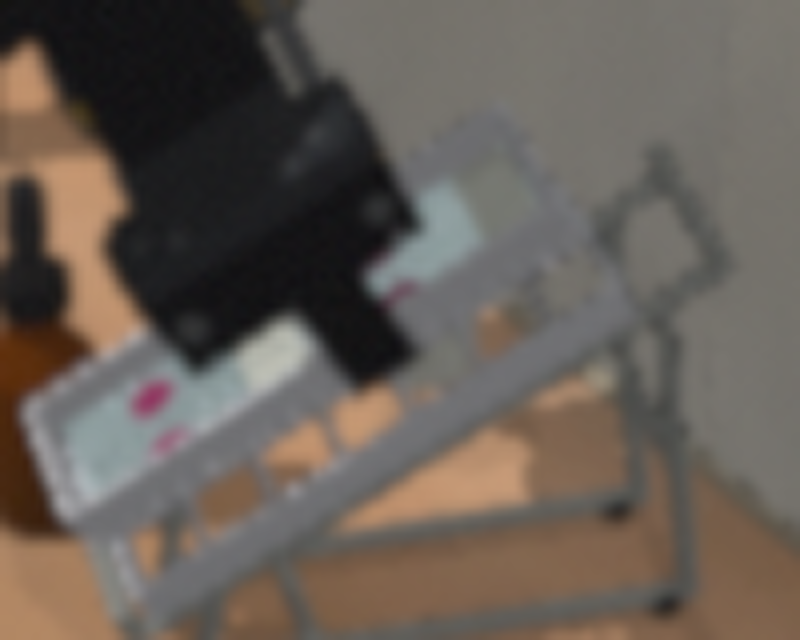

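View pics/t6.png

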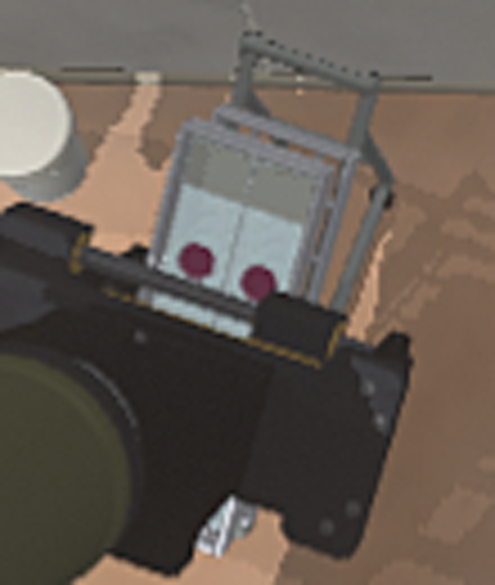

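```bash
python3 - <<'E'
from h import *
off=[.015,0,-.0048]
p,q=rel(off)
C=p+q.apply(off)
def tr(dx,dy,dz): return C+q.apply([-dx,dy,-dz])
im=get_image("top"); sd=get_image("side")
X=[tr(.084,.03,.01),tr(.084,-.03,.01)]
g=lambda a,s,o:np.array(a)/s+o-.5+.5/s
print("top tray",proj(im,X).round(2),g([(187,122),(333,172)],4.5,[190,130]).round(2))
print("top rim",proj(im,[r0+Rr0.apply([.084,.03,0]),r0+Rr0.apply([.084,-.03,0])]).round(2),g([(215,108),(357,155)],4.5,[190,130]).round(2))
X=[tr(.084,.03,.01),tr(-.084,.03,.01),tr(-.084,-.03,.01)]
print("side tray",proj(sd,X).round(2),g([(490,105),(25,408),(72,520)],8,[265,165]).round(2))
E
```

```text
t 5.9 piece in rails mm [ 1.03  0.52 31.11] rot err tool deg [ 0.01 -0.14 -0.08] F rails [-1.03  0.1  -0.88] grip 0.689 std [0.02 0.04 0.09]
top tray [[229.83 156.2 ]
 [262.52 167.61]] [[231.17 156.72]
 [263.61 167.83]]
top rim [[237.48 152.93]
 [268.68 163.85]] [[237.39 153.61]
 [268.94 164.06]]
side tray [[327.47 174.63]
 [267.8  213.81]
 [272.96 228.05]] [[325.81 177.69]
 [267.69 215.56]
 [273.56 229.56]]
```

Call:
play_rows --series '[50,0.0005,-0.0005,0.006,0,0,0,50,0.001,-0.0005,0.011,0,0,0,50,0.001,-0.0005,0.014,0,0,0,50,0.001,-0.0005,0.015,0,0,0,50,0.001,-0.0005,0.015,0,0,0]'

```text
time: 6.42
position: [0.613, -0.1557, 0.0919]
tool_rot: [0.414, 2.594, -0.11]
ft_force: [-0.9, 0.4, -1.7]
grip_width: 0.689
```

```bash
python3 - <<'E'
from h import *
p,q=rel([.015,0,-.0048])
im=get_image("side"); crop(im,265,165,100,80,8,"pics/s7.png")
im=get_image("top"); crop(im,205,140,80,70,8,"pics/t7.png")
E
```

```text
t 6.5167 piece in rails mm [-1.6   0.06 14.82] rot err tool deg [-0.02  0.04 -0.07] F rails [-0.54 -0.27 -1.58] grip 0.685 std [0.11 0.04 0.23]
```

View pics/s7.png

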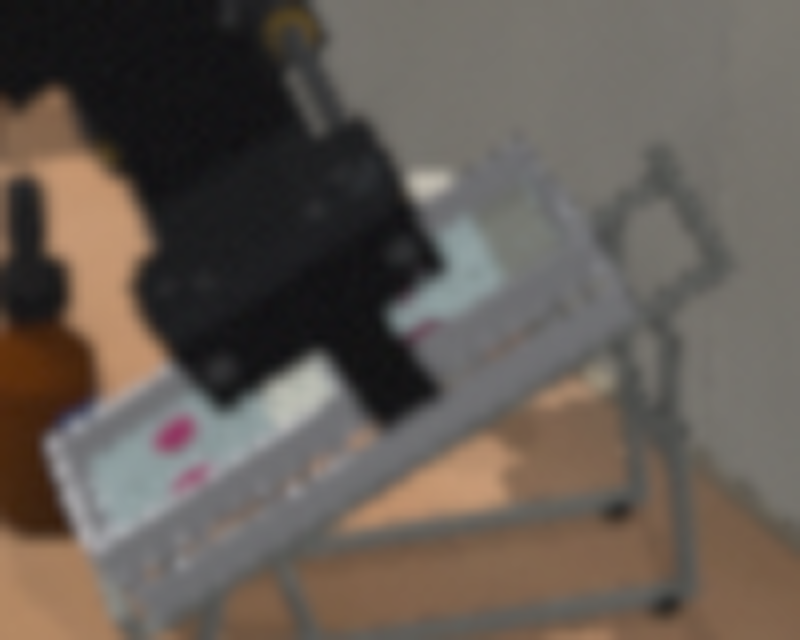

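View pics/t7.png

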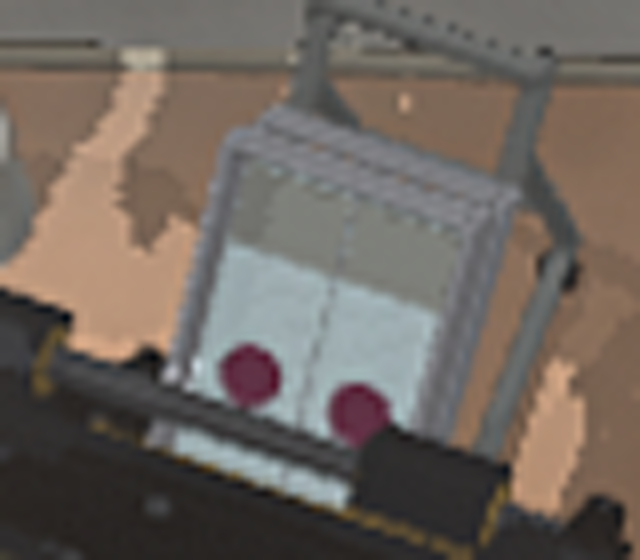

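```bash
python3 - <<'E'
from h import *
im=get_image("top"); sd=get_image("side")
f=lambda x,y,z:r0+Rr0.apply([x,y,z])
for z in (.020,.0248,.03):
    a=proj(im,[f(.084,-.03,z),f(.084,.03,z)]); b=proj(im,[f(.084,-.03,0),f(.084,.03,0)]); print("top expected (x8)",((a-b)*8).round(1).tolist(), "per mm x",((proj(im,[f(.085,-.03,z)])-a[0])*8).round(1),"per mm y",((proj(im,[f(.084,-.029,z)])-a[0])*8).round(1))
    a=proj(sd,[f(.084,-.03,z),f(-.084,-.03,z),f(-.084,.03,z)]); b=proj(sd,[f(.084,-.03,0),f(-.084,-.03,0),f(-.084,.03,0)]); print("side",((a-b)*8).round(1).tolist(),"per mm x",((proj(sd,[f(.085,-.03,z)])-a[0])*8).round(1),"per mm y",((proj(sd,[f(.084,-.029,z)])-a[0])*8).round(1))
E
```

```text
top expected (x8) [[-22.5, 16.8], [-28.1, 14.8]] per mm x [[ 1.2 -4.3]] per mm y [[-4.3 -1.5]]
side [[-31.7, -46.8], [-36.2, -43.0], [-35.3, -42.6]] per mm x [[ 3.  -1.9]] per mm y [[-1.  -1.8]]
top expected (x8) [[-28.1, 21.0], [-35.1, 18.4]] per mm x [[ 1.2 -4.3]] per mm y [[-4.3 -1.5]]
side [[-39.4, -58.2], [-45.0, -53.4], [-43.9, -52.9]] per mm x [[ 3.  -1.9]] per mm y [[-1.  -1.8]]
top expected (x8) [[-34.2, 25.5], [-42.7, 22.4]] per mm x [[ 1.2 -4.3]] per mm y [[-4.3 -1.5]]
side [[-47.8, -70.6], [-54.6, -64.8], [-53.3, -64.2]] per mm x [[ 3.  -1.9]] per mm y [[-1.  -1.8]]
```

Call:
play_rows --series '[50,-0.001,0,0,0,0,0,50,-0.001,0,0.001,0,0,0,50,-0.001,0,0.002,0,0,0,50,-0.001,0,0.003,0,0,0,50,-0.001,0,0.004,0,0,0,50,-0.001,0,0.004,0,0,0]'

```text
time: 7.22
position: [0.616, -0.1566, 0.0896]
tool_rot: [0.413, 2.593, -0.111]
ft_force: [0.0, -0.3, -1.2]
grip_width: 0.685
```

```bash
python3 - <<'E'
from h import *
p,q=rel([.015,0,-.0048])
E
```

```text
t 7.3167 piece in rails mm [-0.22  0.06 11.08] rot err tool deg [-0.01 -0.01 -0.08] F rails [-1.08 -0.82 -1.14] grip 0.687 std [0.02 0.01 0.02]
```

Call:
play_rows --series '[50,0,0,0.001,0,0,0,50,0,0,0.002,0,0,0,50,0,0,0.002,0,0,0]'

```text
time: 7.57
position: [0.6165, -0.1567, 0.0892]
tool_rot: [0.413, 2.594, -0.113]
ft_force: [-16.0, 3.5, 17.4]
grip_width: 0.687
```

```bash
python3 - <<'E'
from h import *
p,q=rel([.015,0,-.0048])
E
```

```text
t 7.6667 piece in rails mm [-0.07  0.07 10.52] rot err tool deg [ 0.09  0.02 -0.13] F rails [-6.4  -0.84 22.77] grip 0.684 std [0.01 0.01 0.01]
```

```bash
python3 - <<'E'
from h import *
s=get_state(); print("F",Rr0.inv().apply(s["ft_force"]),"M rails",Rr0.inv().apply(s["torque"]))
im=get_image("side"); crop(im,265,165,100,80,8,"pics/s8.png")
im=get_image("top"); crop(im,205,140,80,70,8,"pics/t8.png")
E
```

```text
F [-6.39757909 -0.84183645 22.77184816] M rails [-0.08783256  1.90075877 -0.07402473]
```

View pics/s8.png

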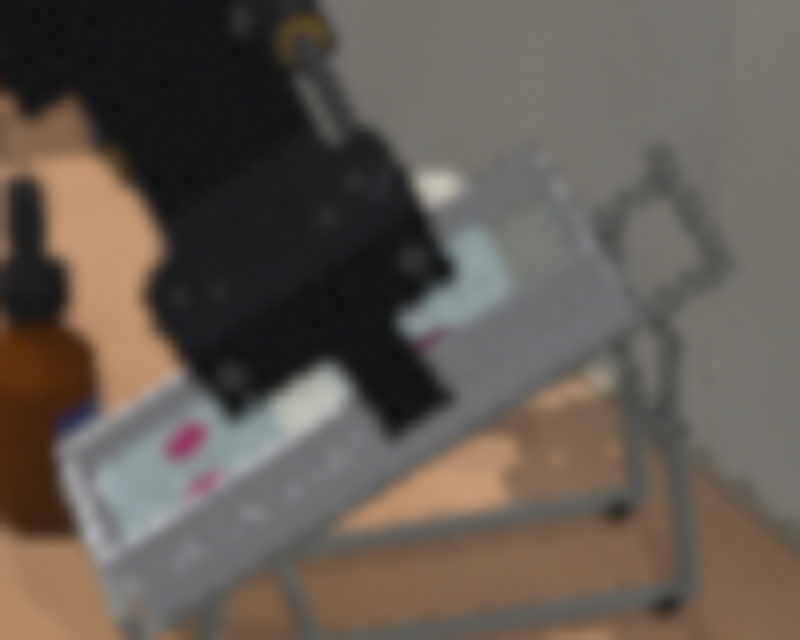

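View pics/t8.png

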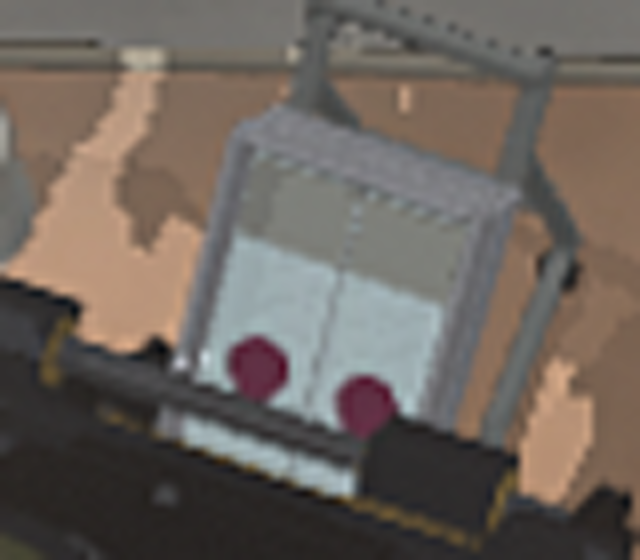

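Call:
play_rows --series '[50,0,0,-0.001,0,0,0,50,-0.0015,0,-0.001,0,0,0,50,-0.002,0,-0.001,0,0,0,50,-0.002,0,-0.0005,0,0,0,50,-0.002,0,0,0,0,0,50,-0.002,0,0,0,0,0]'

```text
time: 8.27
position: [0.6172, -0.157, 0.0894]
tool_rot: [0.414, 2.596, -0.113]
ft_force: [-21.0, 6.4, 19.2]
grip_width: 0.689
```

```bash
cat >> h.py <<'E'
def wr(off,**k):
    p,q=rel(off,**k); s=get_state(); print("M rails",Rr0.inv().apply(s["torque"]).round(2)); return p,q
E
python3 - <<'E'
from h import *
wr([.015,0,-.0048],n=1)
E
```

```text
t 8.2667 piece in rails mm [ 0.69  0.07 10.36] rot err tool deg [ 0.11  0.15 -0.12] F rails [-9.5  -0.48 27.53] grip 0.689 std [0. 0. 0.]
M rails [-0.03  2.47 -0.08]
```

Call:
play_rows --series '[50,0,0,-0.002,0,0,0,50,-0.0015,0,-0.002,0,0,0,50,-0.0015,0,-0.002,0,0,0,50,-0.0015,0,-0.001,0,0,0,50,-0.0015,0,-0.0005,0,0,0,50,-0.0015,0,-0.0005,0,0,0]'

```text
time: 8.77
position: [0.6184, -0.1575, 0.0901]
tool_rot: [0.414, 2.596, -0.112]
ft_force: [-18.2, 6.1, 15.3]
grip_width: 0.689
```

```bash
python3 - <<'E'
from h import *
wr([.015,0,-.0048],n=1)
E
```

```text
t 8.7667 piece in rails mm [ 2.240e+00 -1.000e-02  1.035e+01] rot err tool deg [ 0.08  0.15 -0.09] F rails [-9.07  0.09 22.8 ] grip 0.689 std [0. 0. 0.]
M rails [ 0.05  2.44 -0.19]
```

```bash
python3 - <<'E'
from h import *
im=get_image("top")
f=cv2.imread("pics/top0.png").astype(float)
sat=(f.max(2)-f.min(2))
# left edge rows 158..232 ; expected line from (237.9,153.7) to (217,236)
P=[];Q=[]
for v in range(160,232):
    u0=237.9+(v-153.7)*(217-237.9)/(236-153.7)
    x=np.arange(int(u0)-6,int(u0)+4); s=sat[v,x]
    # crossing from high to low half-level
    bg=np.median(s[:4]); fg=s.min(); h=(bg+fg)/2
    for i in range(len(s)-1):
        if s[i]>=h>s[i+1]:
            P.append((x[i]+(s[i]-h)/(s[i]-s[i+1]),v)); break
    br=f[v].mean(1)
P=np.array(P)
for it in range(4):
    k=np.polyfit(P[:,1],P[:,0],1); r=P[:,0]-np.polyval(k,P[:,1]); P=P[abs(r)<max(.6,2*r.std())]
print(k,len(P),r.std())
uv=np.array([[np.polyval(k,160),160],[np.polyval(k,230),230]])
# intersect with plane of rim top
c,d=ray(im,uv); n=Rr0.apply([0,0,1])
X=c+d*(((r0-c)@n)/(d@n))[:,None]
Y=Rr0.inv().apply(X-r0); print((Y*1e3).round(2), "yaw err deg",np.degrees(np.arctan2(Y[0,1]-Y[1,1],Y[0,0]-Y[1,0])))
E
```

```text
[-2.59898799e-01  2.76758398e+02] 72 0.1446396535677212
[[ 70.17  30.91   0.  ]
 [-73.09  31.92   0.  ]] yaw err deg -0.4062113063703516
```

```bash
python3 - <<'E'
from h import *
im=get_image("top"); off=[.015,0,-.0048]; cv2.imwrite("pics/top9.png",im["frame"][:,:,::-1])
p,q=rel(off); C=p+q.apply(off); tr=lambda dx,dy,dz: C+q.apply([-dx,dy,-dz])
e=proj(im,[tr(.084,.03,.01),tr(-.084,.03,.01)]); print(e)
f=cv2.imread("pics/top9.png").astype(float); sat=f.max(2)-f.min(2)
for v in range(158,186,2):
    u0=e[0,0]+(v-e[0,1])*(e[1,0]-e[0,0])/(e[1,1]-e[0,1]); x=np.arange(int(u0)-6,int(u0)+6); print(v,round(u0,1),x[0],sat[v,x].astype(int).tolist())
crop(im,205,140,80,70,8,"pics/t9.png")
E
```

```text
t 8.9667 piece in rails mm [ 2.26  0.   10.35] rot err tool deg [ 0.08  0.14 -0.09] F rails [-7.97  0.99 21.31] grip 0.686 std [0.01 0.03 0.01]
[[234.16708009 153.56327063]
 [213.17754879 237.87810775]]
158 233.1 227 [39, 40, 41, 41, 43, 44, 3, 8, 4, 4, 8, 9]
160 232.6 226 [42, 42, 41, 41, 42, 44, 34, 3, 5, 4, 2, 4]
162 232.1 226 [37, 41, 42, 43, 44, 46, 4, 8, 5, 5, 3, 5]
164 231.6 225 [39, 38, 37, 41, 44, 48, 35, 3, 5, 5, 7, 3]
166 231.1 225 [36, 59, 67, 52, 45, 48, 2, 9, 4, 5, 3, 5]
168 230.6 224 [43, 59, 64, 63, 62, 65, 52, 8, 6, 4, 12, 8]
170 230.1 224 [62, 63, 62, 63, 65, 69, 11, 11, 4, 3, 17, 21]
172 229.6 223 [63, 63, 62, 62, 63, 68, 53, 7, 6, 2, 11, 18]
174 229.1 223 [63, 62, 62, 63, 64, 69, 12, 10, 3, 3, 18, 20]
176 228.6 222 [63, 63, 63, 62, 63, 69, 54, 7, 7, 4, 13, 19]
178 228.1 222 [62, 63, 63, 63, 66, 70, 12, 10, 3, 3, 18, 20]
180 227.6 221 [67, 67, 63, 61, 61, 73, 54, 12, 7, 3, 13, 19]
182 227.1 221 [61, 44, 13, 2, 0, 12, 13, 9, 3, 6, 15, 19]
184 226.6 220 [3, 2, 3, 2, 3, 1, 1, 9, 5, 3, 17, 19]
```

View pics/t9.png

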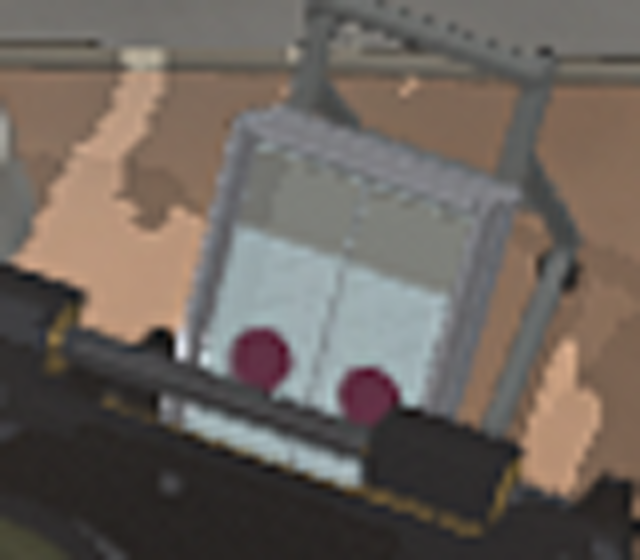

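Call:
play_rows --series '[50,0,0.0008,-0.002,0,0,0.4,50,0,0.0008,-0.002,0,0,0.4,50,0,0.0008,-0.0008,0,0,0.4,50,0.0005,0.0008,-0.0008,0,0,0.4,50,0.001,0.0008,-0.0008,0,0,0.4,50,0.0015,0.0008,-0.0008,0,0,0.4,50,0.002,0.0008,-0.0008,0,0,0.4,50,0.0025,0.0008,-0.0008,0,0,0.4]'

```text
time: 9.63
position: [0.6185, -0.1569, 0.0903]
tool_rot: [0.422, 2.589, -0.108]
ft_force: [0.1, -0.5, 0.4]
grip_width: 0.684
```

```bash
python3 - <<'E'
from h import *
wr([.015,0,-.0048],n=1)
E
```

```text
t 9.6333 piece in rails mm [ 2.19  0.73 10.45] rot err tool deg [-0.03 -0.15  0.33] F rails [ 0.4  -0.5   0.21] grip 0.684 std [0. 0. 0.]
M rails [-0.15  0.56 -0.01]
```

Call:
play_rows --series '[50,0,0,0.0005,0,0,0,50,0,0,0.001,0,0,0,50,0.0005,0,0.001,0,0,0,50,0.001,0,0.001,0,0,0,50,0.0015,0,0.001,0,0,0]'

```text
time: 10.05
position: [0.6185, -0.1569, 0.0902]
tool_rot: [0.422, 2.587, -0.109]
ft_force: [-2.4, -1.0, 7.8]
grip_width: 0.687
```

```bash
python3 - <<'E'
from h import *
wr([.015,0,-.0048],n=1)
E
```

```text
t 10.05 piece in rails mm [ 2.16  0.73 10.33] rot err tool deg [ 0.   -0.27  0.32] F rails [ 2.15 -1.67  7.79] grip 0.687 std [0. 0. 0.]
M rails [-0.41  0.42 -0.04]
```

Call:
play_rows --series '[50,0.001,0,0,0,0,0,50,0.002,0,0,0,0,0,50,0.002,0,0,0,0,0,50,0.002,0,0,0,0,0]'

```text
time: 10.38
position: [0.6176, -0.1565, 0.0897]
tool_rot: [0.421, 2.586, -0.109]
ft_force: [-1.2, -0.5, 6.0]
grip_width: 0.685
```

```bash
python3 - <<'E'
from h import *
wr([.015,0,-.0048],n=1)
E
```

```text
t 10.3833 piece in rails mm [ 1.02  0.82 10.33] rot err tool deg [-0.02 -0.36  0.31] F rails [ 2.08 -0.83  5.68] grip 0.685 std [0. 0. 0.]
M rails [-0.35  0.22  0.1 ]
```

Call:
play_rows --series '[50,0.001,0,0,0,0.3,0,50,0.002,0,0,0,0.3,0,50,0.002,0,0.0003,0,0.3,0,50,0.003,0,0.0003,0,0.3,0,50,0.003,0,0.0003,0,0.3,0]'

```text
time: 10.8
position: [0.6161, -0.1559, 0.0888]
tool_rot: [0.421, 2.588, -0.108]
ft_force: [0.9, -2.1, 7.4]
grip_width: 0.685
```

```bash
python3 - <<'E'
from h import *
wr([.015,0,-.0048],n=1)
E
```

```text
t 10.8 piece in rails mm [-0.76  0.88 10.38] rot err tool deg [-0.03 -0.19  0.31] F rails [ 4.96 -1.67  5.66] grip 0.685 std [0. 0. 0.]
M rails [-0.5  -0.39  0.16]
```

Call:
play_rows --series '[50,0,0,0.001,0,0,0,50,0,0,0.0015,0,0,0,50,0,0,0.0015,0,0,0]'

```text
time: 11.05
position: [0.6163, -0.156, 0.0885]
tool_rot: [0.422, 2.589, -0.11]
ft_force: [-14.3, 2.5, 23.3]
grip_width: 0.684
```

```bash
python3 - <<'E'
from h import *
wr([.015,0,-.0048],n=1)
F=[];M=[]
im=get_image("side"); 
for i in range(4):
    s=get_state(); F.append(Rr0.inv().apply(s["ft_force"]));M.append(Rr0.inv().apply(s["torque"])); get_image("top")
print(np.mean(F,0).round(2),np.mean(M,0).round(3))
crop(im,265,195,60,60,11,"pics/s10.png"); crop(im,315,170,50,50,11,"pics/s10b.png")
E
```

```text
t 11.05 piece in rails mm [-0.74  0.84 10.07] rot err tool deg [ 0.06 -0.14  0.3 ] F rails [-0.94 -2.06 27.39] grip 0.684 std [0. 0. 0.]
M rails [-0.57  0.65 -0.08]
[-0.68 -1.78 27.07] [-0.499  0.714 -0.059]
```

View pics/s10.png

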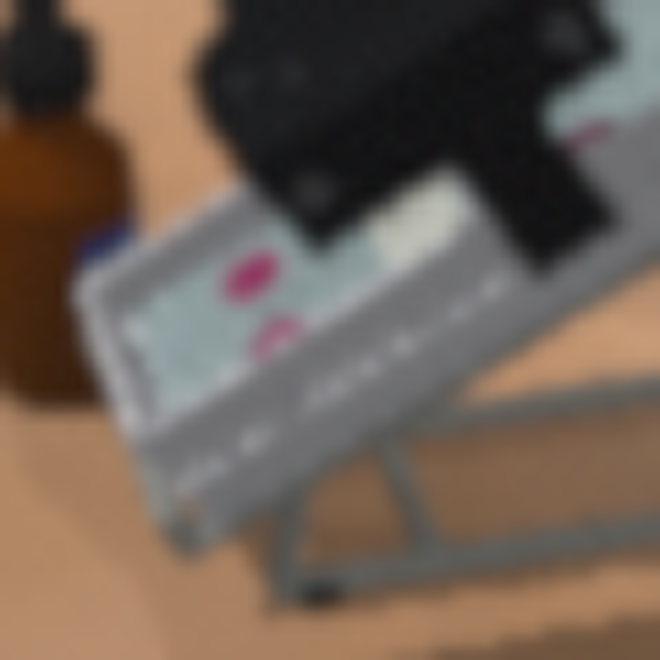

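View pics/s10b.png

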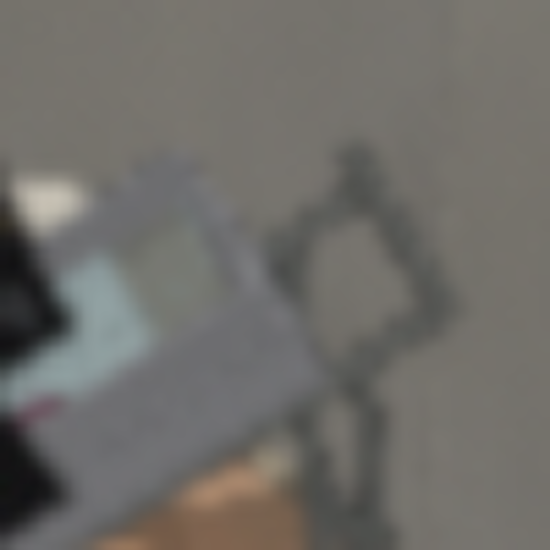

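```bash
cat > edge.py <<'E'
from h import *
im=get_image("top")
def fit(f,e,r0_,r1_):
    f=f.astype(float); sat=f.max(2)-f.min(2); P=[]
    for v in range(r0_,r1_):
        u0=e[0,0]+(v-e[0,1])*(e[1,0]-e[0,0])/(e[1,1]-e[0,1]); x=np.arange(int(u0)-5,int(u0)+4); s=sat[v,x]
        h=(s[1:4].mean()+5)/2
        for i in range(len(s)-1):
            if s[i]>=h>s[i+1]: P.append((x[i]+(s[i]-h)/(s[i]-s[i+1]),v)); break
    P=np.array(P)
    for _ in range(4):
        k=np.polyfit(P[:,1],P[:,0],1); r=P[:,0]-np.polyval(k,P[:,1]); P=P[abs(r)<.7]
    return k,r.std(),len(P)
off=[.015,0,-.0048]
p,q=rel(off,n=1); C=p+q.apply(off); tr=lambda dx,dy,dz: C+q.apply([-dx,dy,-dz])
e=proj(im,[tr(.084,.03,.01),tr(-.084,.03,.01)]); es=(e[1,0]-e[0,0])/(e[1,1]-e[0,1])
k,s,n=fit(im["frame"],e,158,181); print("tray now slope",k[0],"pred",es,"u@169",np.polyval(k,169),"pred",e[0,0]+(169-e[0,1])*es,s,n)
e=proj(im,[r0+Rr0.apply([.084,.03,0]),r0+Rr0.apply([-.084,.03,0])]); es=(e[1,0]-e[0,0])/(e[1,1]-e[0,1])
f=cv2.imread("pics/top0.png")
for a,b in ((158,232),(158,181)):
    k,s,n=fit(f,e,a,b); print("rim slope",k[0],"pred",es,"u@169",np.polyval(k,169),"pred",e[0,0]+(169-e[0,1])*es,s,n)
    print("u@195",np.polyval(k,195),"pred",e[0,0]+(195-e[0,1])*es)
E
python3 edge.py
```

```text
t 11.35 piece in rails mm [-0.76  0.86 10.07] rot err tool deg [ 0.06 -0.14  0.3 ] F rails [-0.92 -2.82 26.93] grip 0.691 std [0. 0. 0.]
tray now slope -0.25123351488254214 pred -0.25475998987075055 u@169 229.66856422243887 pred 230.05944712732014 0.13730560590507598 23
rim slope -0.2602618780629666 pred -0.25270936401187355 u@169 232.79251008009666 pred 233.41920513239032 0.12446734261098505 74
u@195 226.02570125045952 pred 226.8487616680816
rim slope -0.260642514578085 pred -0.25270936401187355 u@169 232.79399974446682 pred 233.41920513239032 0.1261536195353827 23
u@195 226.0172943654366 pred 226.8487616680816
```

```bash
cat > xedge.py <<'E'
from h import *
def fit(f,e):
    f=f.astype(float); sat=f.max(2)-f.min(2); P=[]
    v0,v1=sorted((e[0,1],e[1,1]))
    for v in range(int(v0)+2,int(v1)-1):
        u0=e[0,0]+(v-e[0,1])*(e[1,0]-e[0,0])/(e[1,1]-e[0,1]); x=np.arange(int(u0)-6,int(u0)+5); s=sat[v,x]
        h=(s[0:3].mean()+8)/2
        for i in range(len(s)-1):
            if s[i]>=h>s[i+1]: P.append((x[i]+(s[i]-h)/(s[i]-s[i+1])-u0,v)); break
    return np.array(P)
im=get_image("side"); off=[.015,0,-.0048]
p,q=rel(off,n=1); C=p+q.apply(off); tr=lambda dx,dy,dz: C+q.apply([-dx,dy,-dz])
e=proj(im,[tr(-.084,.03,.01),tr(-.084,-.03,.01)]); P=fit(im["frame"],e); print("tray",e.round(1).tolist(),P.round(2).tolist(),np.median(P[:,0]))
f=cv2.imread("pics/side4.png")
e=proj(im,[r0+Rr0.apply([-.084,.03,0]),r0+Rr0.apply([-.084,-.03,0])]); P=fit(f,e); print("rim",e.round(1).tolist(),P.round(2).tolist(),np.median(P[:,0]))
a=proj(im,[r0,r0+Rr0.apply([.001,0,0]),r0+Rr0.apply([0,.001,0]),r0+Rr0.apply([0,0,.001])]); print((a[1:]-a[0]).round(3).tolist())
E
python3 xedge.py
```

```text
t 11.4 piece in rails mm [-0.76  0.88 10.06] rot err tool deg [ 0.05 -0.15  0.3 ] F rails [-0.44 -1.86 27.08] grip 0.692 std [0. 0. 0.]
tray [[271.9, 219.7], [277.0, 234.1]] [[-2.04, 221.0], [-2.31, 222.0], [-2.33, 223.0], [-2.36, 224.0], [-2.47, 225.0], [-2.57, 226.0], [-2.67, 227.0], [-2.54, 228.0], [-2.42, 229.0], [-2.45, 230.0], [-2.27, 231.0], [-1.86, 232.0]] -2.392038457284457
rim [[276.6, 225.1], [282.0, 239.5]] [[-3.74, 227.0], [-3.93, 228.0], [-4.28, 229.0], [-4.62, 230.0], [-4.52, 231.0], [-4.03, 232.0], [-4.02, 233.0], [-4.18, 234.0], [-3.99, 235.0], [-4.12, 236.0], [-3.99, 237.0]] -4.026130874943362
[[0.356, -0.23], [-0.108, -0.229], [-0.208, -0.276]]
```

Call:
play_rows --series '[50,0,0.0003,-0.001,0,0,0.4,50,-0.001,0.0003,-0.001,0,0,0.4,50,-0.0015,0.0003,-0.001,0,0,0.4,50,-0.002,0.0003,-0.001,0,0,0.4,50,-0.0025,0.0003,-0.001,0,0,0.4,50,-0.003,0.0003,-0.001,0,0,0.4]'

```text
time: 11.9
position: [0.6162, -0.1564, 0.0885]
tool_rot: [0.431, 2.593, -0.109]
ft_force: [-15.9, 2.2, 20.7]
grip_width: 0.691
```

```bash
python3 - <<'E'
from h import *
wr([.015,0,-.0048],n=1)
E
```

```text
t 11.9 piece in rails mm [-0.64  0.56 10.15] rot err tool deg [0.11 0.14 0.66] F rails [-3.36 -2.9  25.83] grip 0.691 std [0. 0. 0.]
M rails [-0.6   1.33  0.32]
```

Call:
play_rows --series '[50,0,0,-0.003,0,0,0,50,0,0,-0.004,0,0,0,50,0,0,-0.004,0,0,0,50,0,0,-0.004,0,0,0]'

```text
time: 12.23
position: [0.6148, -0.1557, 0.0907]
tool_rot: [0.432, 2.592, -0.105]
ft_force: [2.9, -4.2, 0.7]
grip_width: 0.687
```

```bash
python3 - <<'E'
from h import *
wr([.015,0,-.0048],n=3)
E
```

```text
t 12.3333 piece in rails mm [-0.91  0.8  12.73] rot err tool deg [-0.01  0.11  0.73] F rails [ 4.12 -3.63 -1.63] grip 0.685 std [0.02 0.   0.01]
M rails [-0.66 -0.53  0.28]
```

Call:
play_rows --series '[50,0,0,-0.001,0,0,0,50,0,0,-0.002,0,0,0,50,0,0,-0.003,0,0,0,50,0,0,-0.003,0,0,0]'

```text
time: 12.67
position: [0.6131, -0.1548, 0.0928]
tool_rot: [0.433, 2.593, -0.105]
ft_force: [3.2, -4.3, -0.5]
grip_width: 0.685
```

```bash
python3 - <<'E'
from h import *
wr([.015,0,-.0048],n=3)
E
```

```text
t 12.7667 piece in rails mm [-1.48  1.12 15.63] rot err tool deg [-0.03  0.17  0.75] F rails [ 4.39 -2.45 -2.81] grip 0.685 std [0.03 0.   0.01]
M rails [-0.5  -0.55  0.12]
```

```bash
python3 - <<'E'
from h import *
im=get_image("side"); crop(im,245,140,120,110,6.5,"pics/s11.png")
im=get_image("wrist"); cv2.imwrite("pics/w11.png",im["frame"][:,:,::-1])
im=get_image("top"); crop(im,165,130,130,130,4.6,"pics/t11.png")
E
```

```text
(no output)
```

View pics/s11.png

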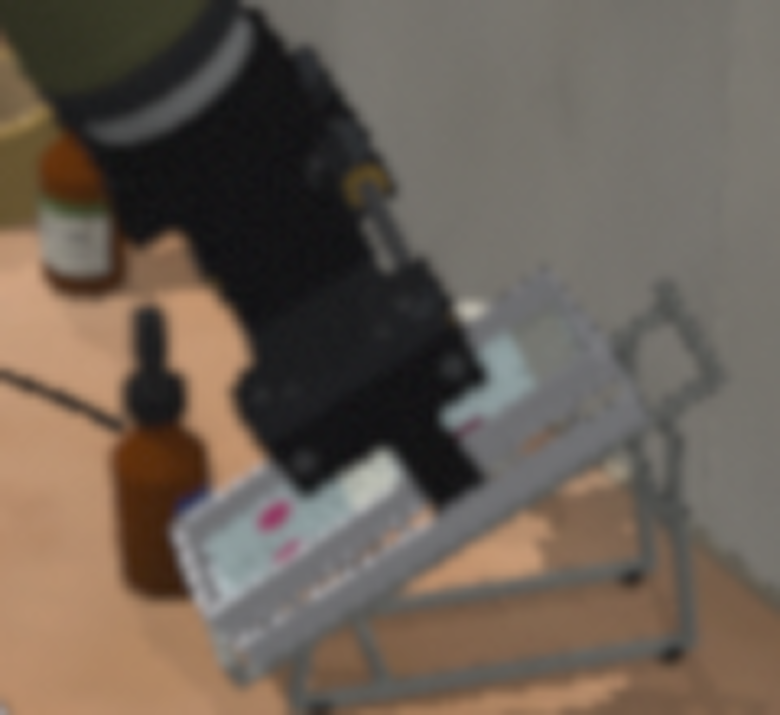

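View pics/w11.png

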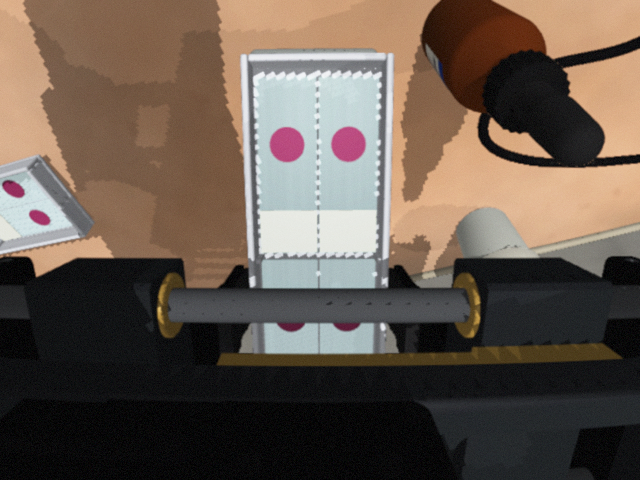

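View pics/t11.png

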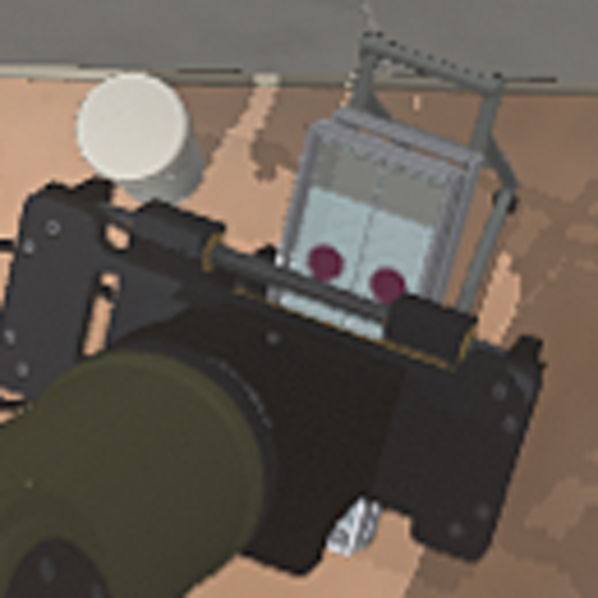

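```bash
python3 - <<'E'
from h import *
im=get_image("wrist"); crop(im,230,35,180,50,4.4,"pics/w12.png"); crop(im,370,0,230,260,2.3,"pics/w12b.png")
s=get_state(); print(s["ft_force"],s["torque"])
E
```

```text
[ 3.16230204 -3.91768803  0.11977415] [-0.68621323 -0.35814813 -0.18823159]
```

View pics/w12.png

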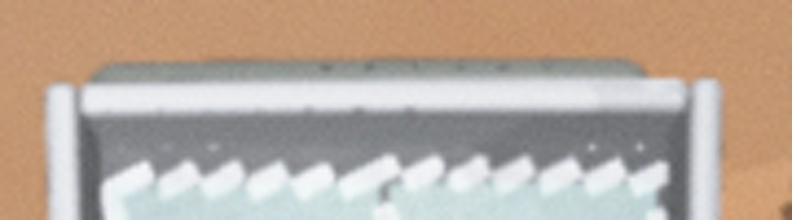

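View pics/w12b.png

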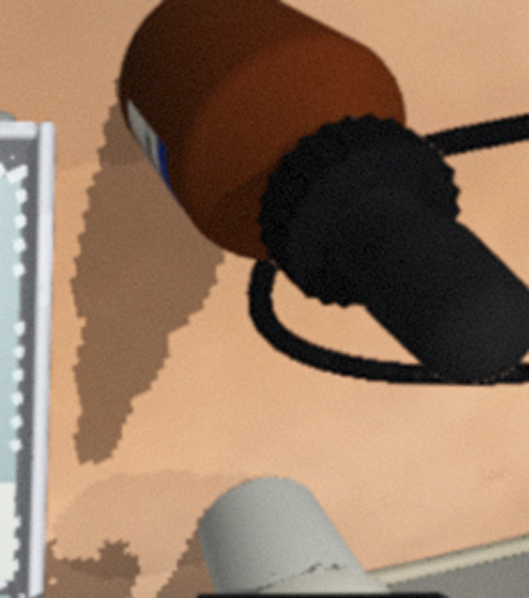

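Call:
play_rows --series '[50,0,0,-0.002,0,0,0,50,0,0,-0.004,0,0,0,50,0,0,-0.006,0,0,0,50,0,0,-0.006,0,0,0,50,0,0,-0.006,0,0,0]'

```text
time: 13.38
position: [0.6092, -0.1533, 0.0974]
tool_rot: [0.432, 2.595, -0.105]
ft_force: [3.3, -2.8, -0.7]
grip_width: 0.69
```

```bash
python3 - <<'E'
from h import *
wr([.015,0,-.0048],n=3)
im=get_image("wrist"); crop(im,230,25,180,60,4.4,"pics/w13.png");im=get_image("side"); crop(im,265,165,100,80,8,"pics/s13.png")
E
```

```text
t 13.4833 piece in rails mm [-2.81  1.33 21.67] rot err tool deg [-0.01  0.3   0.73] F rails [ 2.21 -1.99 -2.49] grip 0.689 std [0.01 0.01 0.02]
M rails [-0.44 -0.11  0.13]
```

View pics/w13.png

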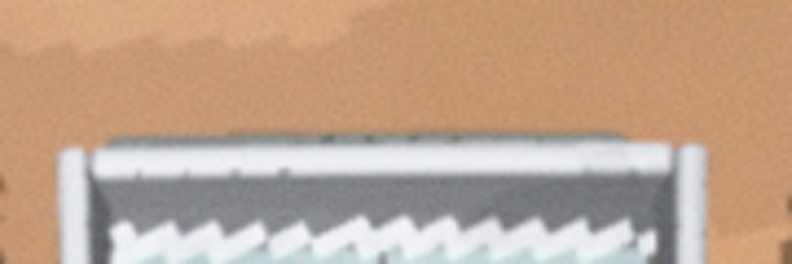

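View pics/s13.png

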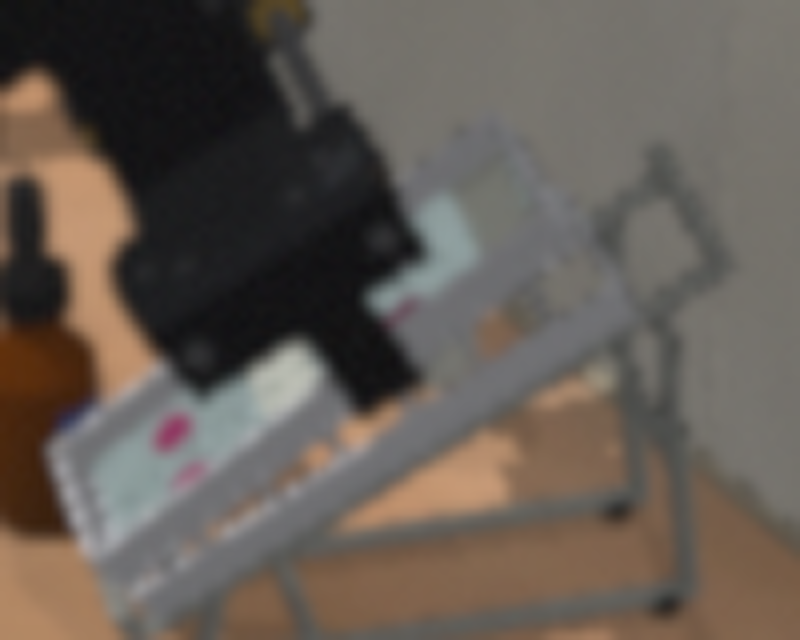

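Call:
play_rows --series '[50,-0.001,-0.0002,0.001,0,0,-0.1,50,-0.0015,-0.0004,0.003,0,-0.1,-0.2,50,-0.002,-0.0006,0.005,0,-0.2,-0.3,50,-0.0025,-0.0008,0.007,0,-0.3,-0.35,50,-0.003,-0.0008,0.009,0,-0.3,-0.35,50,-0.003,-0.0008,0.009,0,-0.3,-0.35]'

```text
time: 14.08
position: [0.6153, -0.1557, 0.0901]
tool_rot: [0.424, 2.593, -0.107]
ft_force: [-1.8, 1.0, -0.6]
grip_width: 0.688
```

```bash
python3 - <<'E'
from h import *
wr([.015,0,-.0048],n=2)
im=get_image("wrist"); crop(im,230,25,180,60,4.4,"pics/w14.png");im=get_image("side"); crop(im,265,165,100,80,8,"pics/s14.png")
E
```

```text
t 14.1333 piece in rails mm [-0.74  0.81 12.11] rot err tool deg [-0.04  0.09  0.37] F rails [-1.05  1.09 -0.13] grip 0.687 std [0.03 0.01 0.11]
M rails [ 0.09  0.98 -0.11]
```

View pics/w14.png

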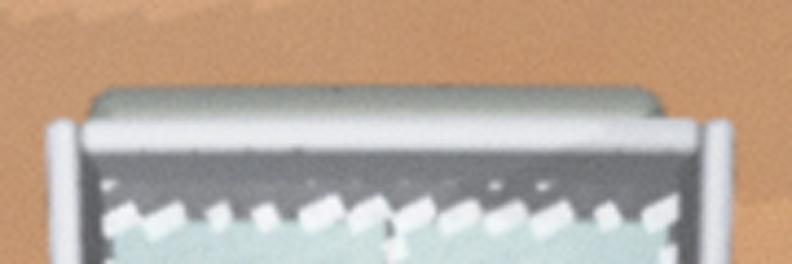

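View pics/s14.png

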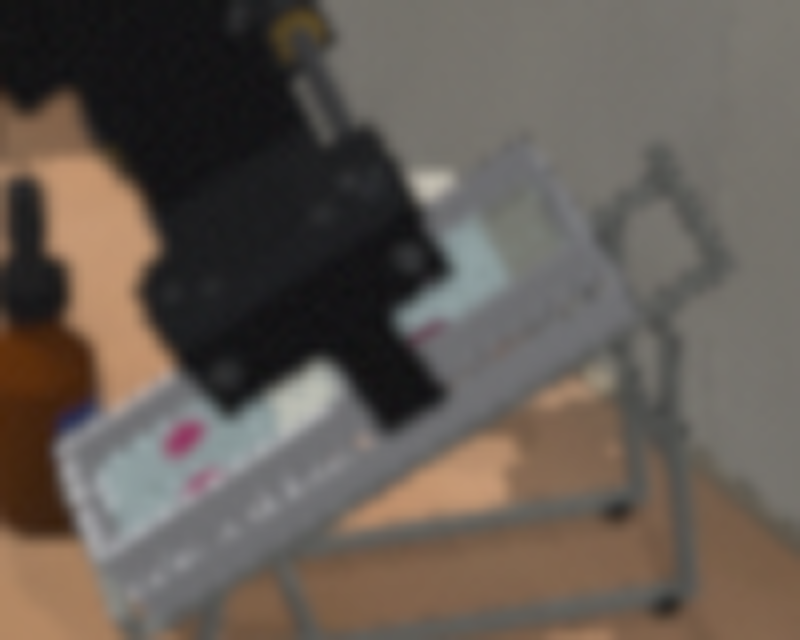

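```bash
python3 - <<'E'
from h import *
im=get_image("wrist"); p,q=cur()
def lat(uv,ztool):
    c,d=ray(im,[uv]); c=q.inv().apply(c-p); d=q.inv().apply(d[0]); s=(ztool-c[2])/d[2]; return (c+d*s).round(4)
for u in ((90,105),(660,105)): print("bar",[lat((230+u[0]/4.4-.4,25+u[1]/4.4),z) for z in (.005,.012,.02,.03)])
for u in ((47,122),(735,122)): print("tray",lat((230+u[0]/4.4-.4,25+u[1]/4.4),-.0148))
E
```

```text
bar [array([ 0.1055, -0.0302,  0.005 ]), array([ 0.1072, -0.0315,  0.012 ]), array([ 0.1091, -0.0328,  0.02  ]), array([ 0.1115, -0.0346,  0.03  ])]
bar [array([0.1054, 0.0251, 0.005 ]), array([0.1072, 0.0262, 0.012 ]), array([0.1091, 0.0274, 0.02  ]), array([0.1115, 0.029 , 0.03  ])]
tray [ 0.0993 -0.0305 -0.0148]
tray [ 0.0993  0.0285 -0.0148]
```

Call:
play_rows --series '[50,-0.0007,-0.0008,0,0,0,-0.3,50,-0.0007,-0.0008,0.0005,0,0,-0.3,50,-0.0007,-0.0008,0.001,0,0,-0.3,50,-0.0007,-0.0008,0.0015,0,0,-0.3,50,-0.0007,-0.0008,0.002,0,0,-0.3,50,-0.0007,-0.0008,0.002,0,0,-0.3]' --force 40

```text
time: 14.78
position: [0.6175, -0.1578, 0.0902]
tool_rot: [0.416, 2.592, -0.11]
ft_force: [-1.2, 0.5, 1.5]
grip_width: 0.688
```

```bash
python3 - <<'E'
from h import *
wr([.015,0,-.0048],n=2)
E
```

```text
t 14.8333 piece in rails mm [ 1.61 -0.53 10.77] rot err tool deg [-0.   -0.07  0.06] F rails [ 0.18 -1.26  2.03] grip 0.684 std [0.01 0.01 0.02]
M rails [ 0.    0.8  -0.02]
```

Call:
play_rows --series '[50,0,-0.001,0,0,0,0,50,0,-0.002,0,0,0,0,50,0,-0.003,0,0,0,0,50,0,-0.003,0,0,0,0]'

```text
time: 15.17
position: [0.617, -0.1591, 0.0902]
tool_rot: [0.416, 2.591, -0.107]
ft_force: [-0.2, 4.5, 2.8]
grip_width: 0.682
```

```bash
python3 - <<'E'
from h import *
wr([.015,0,-.0048],n=2)
im=get_image("wrist"); crop(im,230,25,180,60,4.4,"pics/w15.png");im=get_image("side"); crop(im,265,165,100,80,8,"pics/s15.png")
E
```

```text
t 15.2167 piece in rails mm [ 1.48 -1.94 10.77] rot err tool deg [-0.13 -0.08  0.09] F rails [0.17 5.06 3.3 ] grip 0.685 std [0.   0.01 0.01]
M rails [ 1.23  0.83 -0.46]
```

View pics/s15.png

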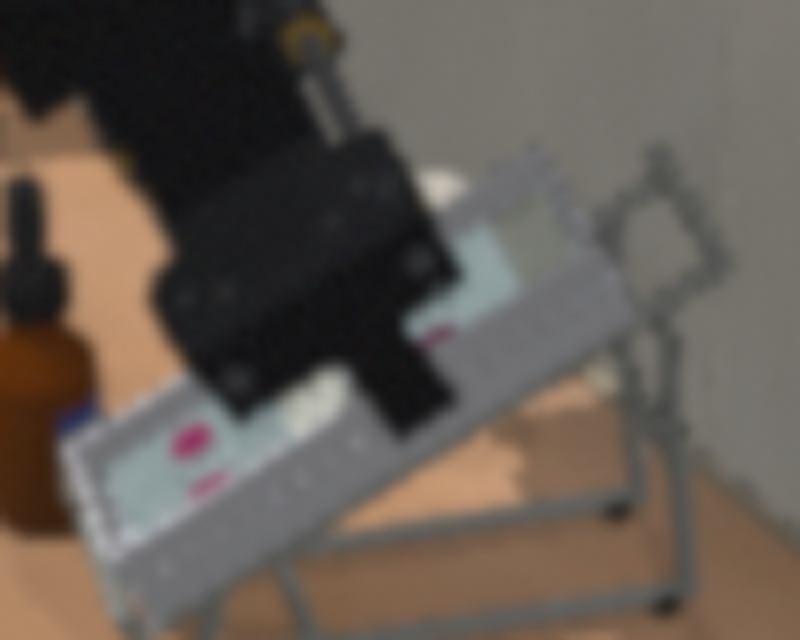

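View pics/w15.png

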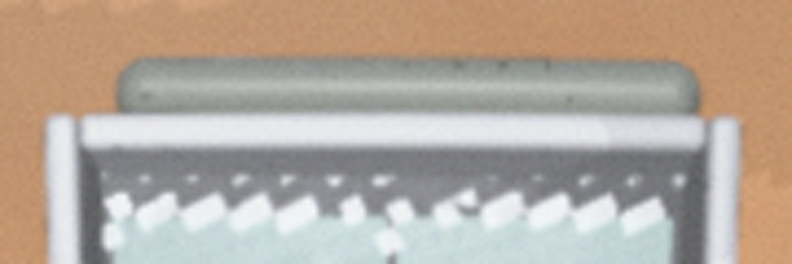

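Call:
play_rows --series '[50,0.0004,0.0015,0,0,0,0,50,0.0008,0.0028,0,0,0,0,50,0.0008,0.0028,0.001,0,0,0,50,0.0008,0.0028,0.0018,0,0,0,50,0.0008,0.0028,0.002,0,0,0,50,0.0008,0.0028,0.002,0,0,0]'

```text
time: 15.82
position: [0.6168, -0.1585, 0.0893]
tool_rot: [0.417, 2.593, -0.114]
ft_force: [-17.5, 6.7, 22.5]
grip_width: 0.687
```

```bash
python3 - <<'E'
from h import *
wr([.015,0,-.0048],n=2)
E
```

```text
t 15.8667 piece in rails mm [ 0.73 -1.38 10.22] rot err tool deg [ 0.16 -0.01  0.03] F rails [-4.94 -0.28 29.41] grip 0.686 std [0.01 0.02 0.  ]
M rails [ 0.19  1.97 -0.18]
```

Call:
play_rows --series '[50,0,0,-0.001,0,0,0,50,0,0,-0.0015,0,0,0,60,0,0,-0.0015,0,0,0,80,0,0,-0.0015,0,0,0,95,0,0,-0.0015,0,0,0,95,0,0,-0.0015,0,0,0,95,0,0,-0.0015,0,0,0,95,0,0,-0.0015,0,0,0]'

```text
time: 16.53
position: [0.6164, -0.1577, 0.0885]
tool_rot: [0.417, 2.593, -0.11]
ft_force: [-0.5, 0.4, -0.7]
grip_width: 0.924
```

```bash
python3 - <<'E'
from h import *
wr([.015,0,-.0048],n=1)
E
```

```text
t 16.5333 piece in rails mm [-0.17 -0.81  9.84] rot err tool deg [-0.01  0.02  0.08] F rails [-0.83  0.26 -0.33] grip 0.924 std [0. 0. 0.]
M rails [ 0.12  0.45 -0.08]
```

Call:
play_rows --series '[95,0,0,-0.015,0,0,0,95,0,0,-0.04,0,0,0,95,0,0,-0.07,0,0,0,95,0,0,-0.1,0,0,0,95,0,0,-0.12,0,0,0,95,0,0,-0.13,0,0,0,95,0,0,-0.13,0,0,0]'

```text
time: 17.12
position: [0.5559, -0.1379, 0.2044]
tool_rot: [0.416, 2.588, -0.113]
ft_force: [0.5, -0.0, -0.5]
grip_width: 0.953
```

```bash
python3 - <<'E'
from h import *
wr([.015,0,-.0048],n=1)
im=get_image("wrist"); cv2.imwrite("pics/w16.png",im["frame"][:,:,::-1]);im=get_image("side"); crop(im,265,175,100,80,8,"pics/s16.png");cv2.imwrite("pics/side16.png",im["frame"][:,:,::-1])
im=get_image("top"); crop(im,165,130,130,130,4.6,"pics/t16.png");cv2.imwrite("pics/top16.png",im["frame"][:,:,::-1])
E
```

```text
t 17.1167 piece in rails mm [  2.12  -0.83 141.95] rot err tool deg [ 0.07 -0.27  0.05] F rails [ 0.19  0.15 -0.67] grip 0.953 std [0. 0. 0.]
M rails [ 0.1   0.49 -0.06]
```

View pics/s16.png

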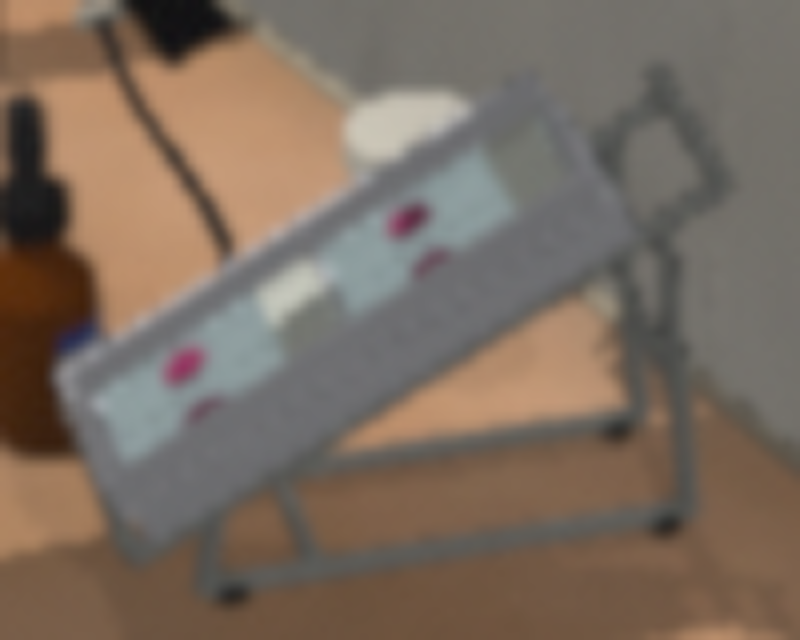

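View pics/w16.png

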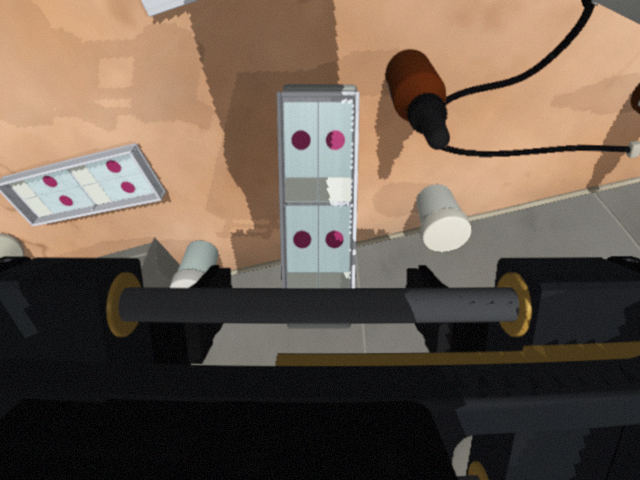

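View pics/t16.png

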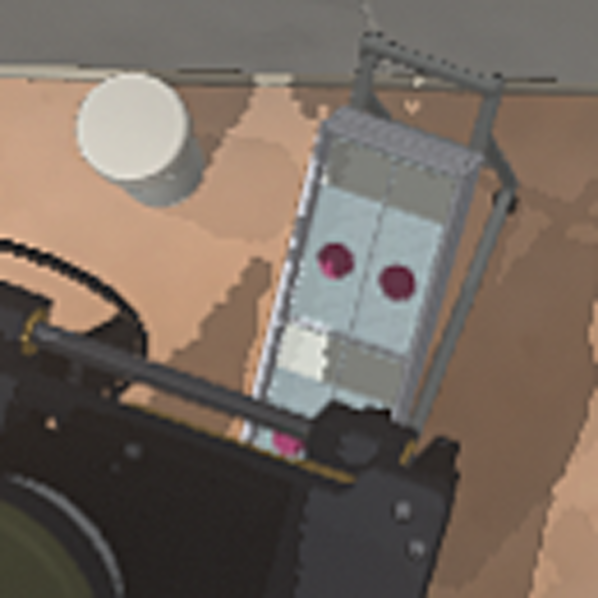

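```bash
python3 - <<'E'
from h import *
im=get_image("wrist"); crop(im,260,75,115,60,6.8,"pics/w17.png"); crop(im,260,235,115,60,6.8,"pics/w17b.png"); print(cur()[0])
E
```

```text
[ 0.5547312  -0.13733992  0.19986364]
```

View pics/w17.png

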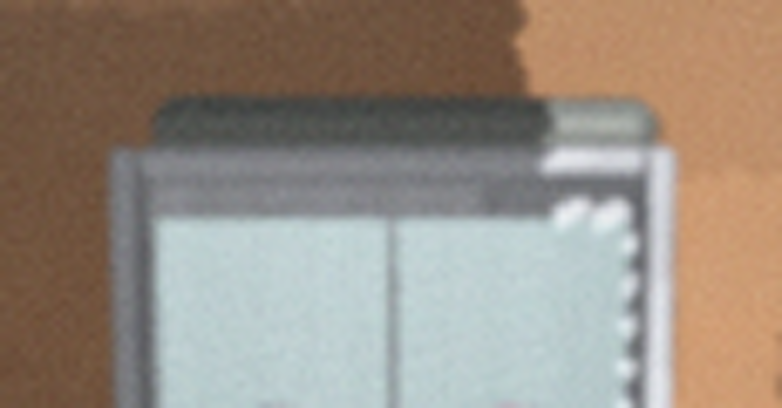

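View pics/w17b.png

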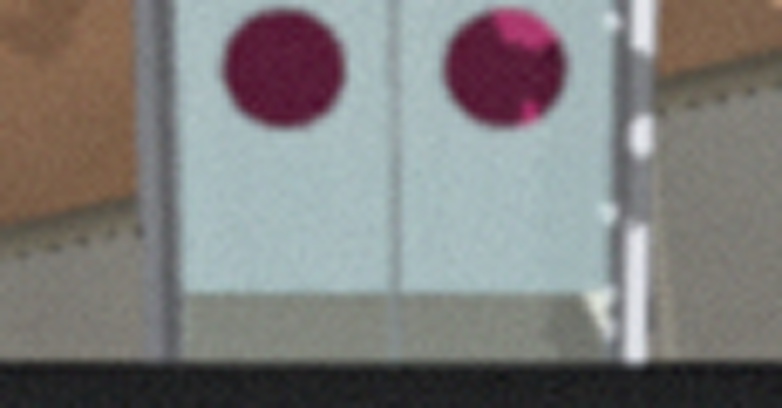

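```bash
python3 - <<'E'
from h import *
im=get_image("wrist")
c,d=ray(im,np.array([(110,150),(677,150),(148+0,350+6.8*160),(650,350+6.8*160)])/6.8+[260,75]-.43)
n=Rr0.apply([0,0,1])
for z in (.0161,.0201,.024):
    o=r0+n*z; X=c+d*(((o-c)@n)/(d@n))[:,None]; Y=Rr0.inv().apply(X-r0)*1e3
    print(z,Y.round(2).tolist(),"w",(Y[0,1]-Y[1,1]).round(2),(Y[2,1]-Y[3,1]).round(2),"mid y low",(Y[0,1]+Y[1,1])/2,"up",(Y[2,1]+Y[3,1])/2, "xc",Y[:2,0].mean()+84)
E
```

```text
0.0161 [[-86.13, -32.78, 16.1], [-86.06, 28.08, 16.1], [60.8, -32.15, 16.1], [60.88, 28.29, 16.1]] w -60.86 -60.44 mid y low -2.353177033458035 up -1.9333224588190916 xc -2.096112244095252
0.0201 [[-85.62, -32.34, 20.1], [-85.55, 27.65, 20.1], [59.22, -31.72, 20.1], [59.3, 27.86, 20.1]] w -59.99 -59.58 mid y low -2.3466296006279688 up -1.9327612211390832 xc -1.5861756469183774
0.024 [[-85.12, -31.91, 24.0], [-85.06, 27.23, 24.0], [57.67, -31.3, 24.0], [57.75, 27.44, 24.0]] w -59.14 -58.74 mid y low -2.3402458536186614 up -1.932214014401067 xc -1.088987464670879
```

```bash
python3 - <<'E'
from h import *
im=get_image("top"); crop(im,320,125,130,140,4.3,"pics/t18.png")
s=get_image("side"); crop(s,310,220,130,130,5,"pics/s18.png")
E
```

```text
(no output)
```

View pics/t18.png

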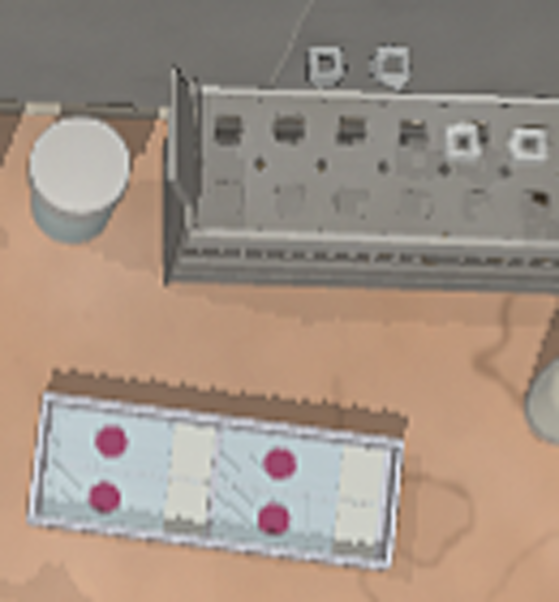

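View pics/s18.png

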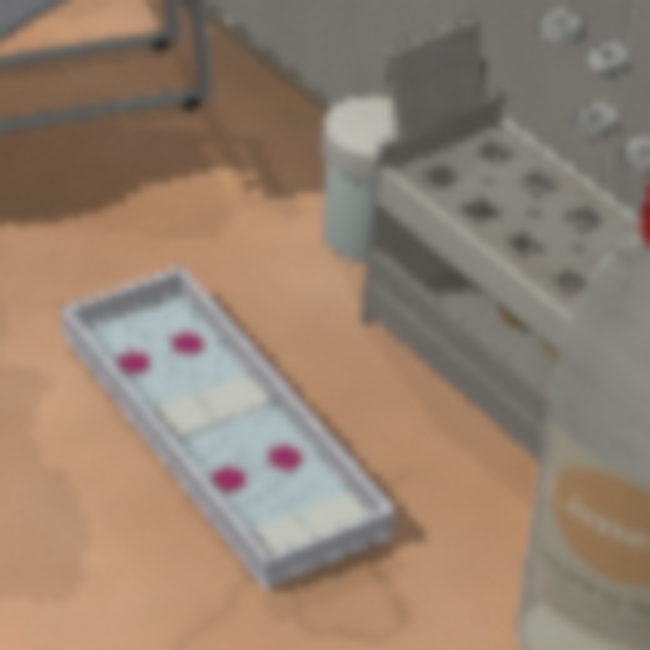

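```bash
python3 - <<'E'
from h import *
im=get_image("top"); sd=get_image("side")
g=lambda a:np.array(a)/4.3+[320,125]-.5+.5/4.3
P=onz(im,g([(45,395),(403,440),(389,567),(33,523)]),.02); c=P.mean(0); d=P[1]-P[0]+P[2]-P[3]
print(P.round(4),c,np.linalg.norm(P[0]-P[1]),np.linalg.norm(P[0]-P[3]),np.degrees(np.arctan2(d[1],d[0])))
gs=lambda a:np.array(a)/5+[310,220]-.5+.1
P=onz(sd,gs([(183,268),(68,310),(270,583),(395,515)]),.02);c=P.mean(0);d=P[3]-P[0]+P[2]-P[1];print("side",P.round(4),c,np.degrees(np.arctan2(d[1],d[0])))
print("rack bottom top-cam",onz(im,g([(170,285),(300,290),(500,298)]),0).round(4).tolist(),"side",onz(sd,gs([(368,320),(540,455)]),0).round(4).tolist())
for h in (.06,.07,.08): print(h,onz(im,g([(200,232),(300,237),(500,245)]),h).round(4).tolist(),onz(sd,gs([(380,185),(570,325)]),h).round(4).tolist())
R=Rdown(c[0]*0-5.2+180-180); 
E
```

```text
[[ 0.5934 -0.3214  0.02  ]
 [ 0.5772 -0.4872  0.02  ]
 [ 0.5181 -0.4804  0.02  ]
 [ 0.5338 -0.3172  0.02  ]] [ 0.55563368 -0.4015712   0.02      ] 0.16651223376297677 0.059776735973992044 -95.53616851009015
side [[ 0.592  -0.3253  0.02  ]
 [ 0.5346 -0.3204  0.02  ]
 [ 0.5103 -0.4937  0.02  ]
 [ 0.5731 -0.4925  0.02  ]] [ 0.55253767 -0.40798511  0.02      ] -97.22808380378696
rack bottom top-cam [[0.6525, -0.3806, 0.0], [0.652, -0.4427, 0.0], [0.6511, -0.5388, 0.0]] side [[0.6533, -0.3801, 0.0], [0.6591, -0.4852, 0.0]]
0.06 [[0.6617, -0.3874, 0.06], [0.6608, -0.4323, 0.06], [0.6601, -0.5225, 0.06]] [[0.6664, -0.3652, 0.06], [0.6725, -0.4784, 0.06]]
0.07 [[0.6588, -0.3862, 0.07], [0.6579, -0.4306, 0.07], [0.6572, -0.5197, 0.07]] [[0.6577, -0.3745, 0.07], [0.6638, -0.4861, 0.07]]
0.08 [[0.6559, -0.385, 0.08], [0.6551, -0.4288, 0.08], [0.6544, -0.517, 0.08]] [[0.6491, -0.3839, 0.08], [0.655, -0.4938, 0.08]]
```

```bash
python3 - <<'E'
from h import *
R=Rdown(-5.5)
P=np.array([.5555,-.402,.15])+R.apply([-.015,-.010,0])
print(P);plan(P,R)
E
```

```text
[ 0.54410835 -0.41597249  0.15      ]
from [ 0.5551 -0.1374  0.2007] shift [-0.0418 -0.2681  0.0818] turn [20.07 24.98 75.38] rows>= 6.8 11.4
```

Call:
play_rows --series '[100,-0.002,-0.02,0,1.7,2.1,6.4,100,-0.006,-0.045,0,3.4,4.2,12.8,100,-0.01,-0.07,0,5.1,6.3,19,100,-0.014,-0.095,0.005,6.7,8.3,25,100,-0.018,-0.12,0.015,8.4,10.4,31.4,100,-0.022,-0.145,0.025,10,12.5,37.7,100,-0.026,-0.17,0.035,11.7,14.6,44,100,-0.03,-0.195,0.045,13.4,16.7,50.3,100,-0.034,-0.22,0.055,15,18.7,56.5,100,-0.038,-0.245,0.07,16.7,20.8,62.8]'

```text
time: 18.4
position: [0.5432, -0.3928, 0.1596]
tool_rot: [2.025, 2.28, -0.021]
ft_force: [1.4, -0.7, 0.5]
grip_width: 1.003
```

```bash
python3 - <<'E'
from h import *
R=Rdown(-5.5)
P=np.array([.5555,-.402,.12])+R.apply([-.015,-.010,0])
plan(P,R); print(get_state()["time"],get_state()["joint_positions"].round(2))
E
```

```text
from [ 0.5432 -0.3928  0.1596] shift [-0.02   -0.0039  0.0411] turn [ 3.4   4.17 12.27] rows>= 1.1 1.9
18.4 [ 0.94  0.37 -0.47  1.56  0.21  1.17  0.55]
```

Call:
play_rows --series '[100,-0.008,-0.002,0.01,1.7,2.1,6.2,100,-0.017,-0.004,0.03,3.4,4.2,12.4,100,-0.02,-0.004,0.041,3.4,4.2,12.4,100,-0.02,-0.004,0.041,3.4,4.2,12.4]'

```text
time: 18.73
position: [0.5418, -0.4152, 0.1155]
tool_rot: [-2.318, -2.113, 0.002]
ft_force: [-1.2, 0.9, -0.1]
grip_width: 1.0
```

```bash
python3 - <<'E'
from h import *
im=get_image("wrist"); cv2.imwrite("pics/w19.png",im["frame"][:,:,::-1])
R=Rdown(-5.5)
P=np.array([.5555,-.402,.006])+R.apply([-.015,-.010,0])
plan(P,R); print(get_state()["time"])
E
```

```text
from [ 0.5428 -0.4138  0.1177] shift [-0.0022  0.0018  0.1117] turn [-0.13 -0.11  0.31] rows>= 2.7 0.0
18.7833
```

View pics/w19.png

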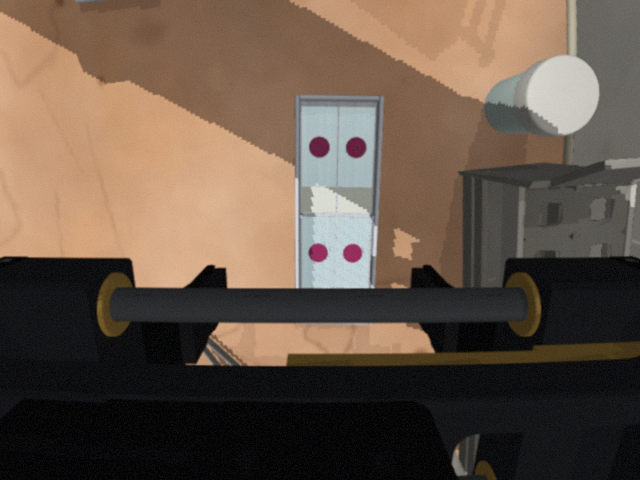

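```bash
python3 - <<'E'
from h import *
im=get_image("wrist"); crop(im,285,85,110,60,7,"pics/w20.png")
X=onz(im,[(295.5,95.8),(383.3,96.8),(297,260),(376.5,260)],.02);p,q=cur();print(q.inv().apply(X-p).round(4),X.round(4))
E
```

```text
[[ 0.0964 -0.0165  0.0997]
 [ 0.0959  0.0431  0.0997]
 [-0.0198 -0.017   0.0996]
 [-0.0198  0.0423  0.0996]] [[ 0.536  -0.3156  0.02  ]
 [ 0.5953 -0.3214  0.02  ]
 [ 0.5251 -0.4313  0.02  ]
 [ 0.5842 -0.4366  0.02  ]]
```

View pics/w20.png

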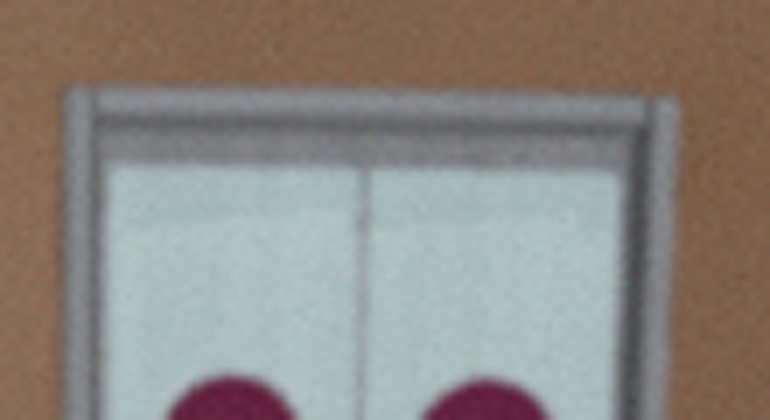

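Call:
play_rows --series '[100,-0.003,0.0033,0.02,0,0,0.3,100,-0.003,0.0033,0.05,0,0,0.3,100,-0.003,0.0033,0.08,0,0,0.3,100,-0.003,0.0033,0.1,0,0,0.3,100,-0.003,0.0033,0.109,0,0,0.3,100,-0.003,0.0033,0.1115,0,0,0.3,100,-0.003,0.0033,0.1115,0,0,0.3]'

```text
time: 19.42
position: [0.5477, -0.4175, 0.0102]
tool_rot: [2.324, 2.11, 0.001]
ft_force: [-0.0, 0.4, 0.7]
grip_width: 0.998
```

```bash
python3 - <<'E'
from h import *
s=get_state(); print(s["time"],s["position"],s["ft_force"])
im=get_image("wrist"); cv2.imwrite("pics/w21.png",im["frame"][:,:,::-1])
E
```

```text
19.4167 [ 0.54765997 -0.41749542  0.01017692] [-4.41975123e-04  3.55398565e-01  7.35504961e-01]
```

View pics/w21.png

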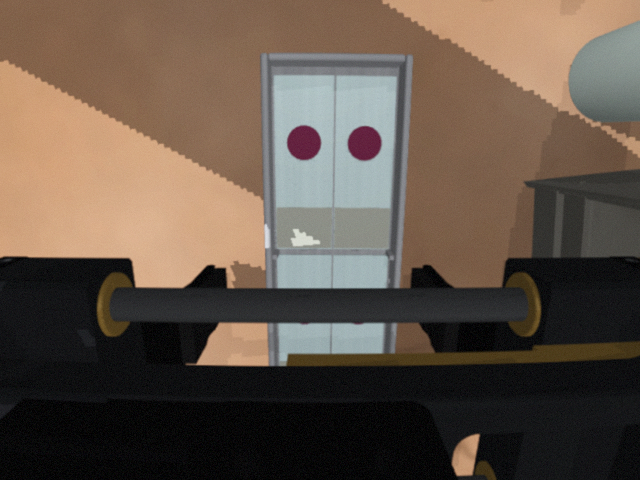

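Call:
play_rows --series '[100,0,0,0.003,0,0,0,80,0,0,0.004,0,0,0,65,0,0,0.004,0,0,0,50,0,0,0.004,0,0,0,50,0,0,0.004,0,0,0,50,0,0,0.004,0,0,0,50,0,0,0.004,0,0,0,50,0,0,0.004,0,0,0,50,0,0,0.004,0,0,0]' --force 45

```text
time: 20.22
position: [0.5476, -0.4182, 0.0054]
tool_rot: [2.326, 2.108, 0.001]
ft_force: [0.9, 0.1, 2.4]
grip_width: 0.682
```

```bash
python3 - <<'E'
from h import *
s=get_state(); print(s["time"],s["position"],s["ft_force"],s["grip_width"])
im=get_image("wrist"); cv2.imwrite("pics/w22.png",im["frame"][:,:,::-1]); crop(im,230,40,180,45,4.4,"pics/w22b.png")
E
```

```text
20.2167 [ 0.54761523 -0.41817616  0.00538893] [0.94525898 0.10101842 2.40187596] 0.6824086764254513
```

View pics/w22b.png

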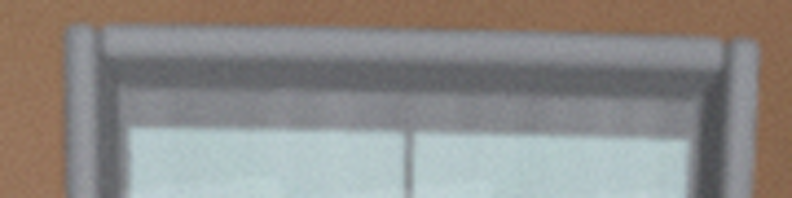

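```bash
python3 - <<'E'
from h import *
im=get_image("wrist"); 
X=onz(im,np.array([(66,27),(760,41)])/4.4+[230,40]-.4,.02);p,q=cur();print(q.inv().apply(X-p).round(4),X.round(4))
crop(im,230,40,180,220,2.7,"pics/w23.png")
E
```

```text
[[ 0.101  -0.0278 -0.0148]
 [ 0.1     0.0318 -0.0146]] [[ 0.5298 -0.3149  0.02  ]
 [ 0.589  -0.3217  0.02  ]]
```

View pics/w23.png

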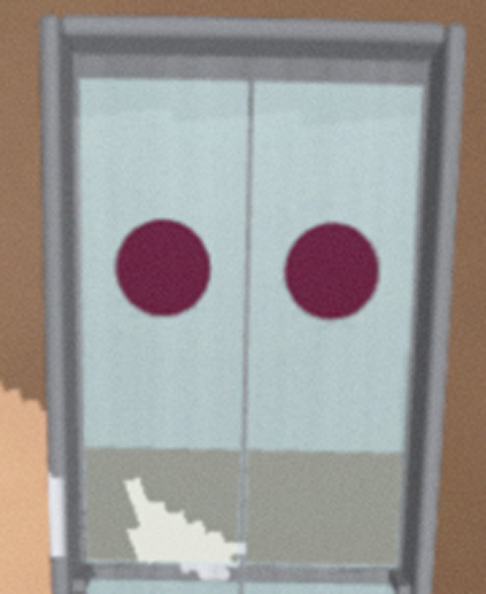

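Call:
play_rows --series '[72,0,0,0,0,0,0,76,0,0,0,0,0,0,76,0,0,0,0,0,1,50,0,0,0,0,0,1,50,0,0,0,0,0,1,50,0,0,0,0,0,1,50,0,0,0,0,0,1]' --force 45

```text
time: 20.9
position: [0.5464, -0.4178, 0.0043]
tool_rot: [-2.346, -2.089, 0.0]
ft_force: [0.2, 0.6, -2.3]
grip_width: 0.689
```

Call:
play_rows --series '[50,0,0,-0.01,0,0,0,50,0,0,-0.03,0,0,0,50,0,0,-0.06,0,0,0,50,0,0,-0.1,0,0,0,50,0,0,-0.14,0,0,0,50,0,0,-0.18,0,0,0,50,0,0,-0.18,0,0,0]'

```text
time: 21.48
position: [0.551, -0.4202, 0.1964]
tool_rot: [2.334, 2.078, 0.005]
ft_force: [1.3, -0.1, 0.9]
grip_width: 0.68
```

```bash
python3 - <<'E'
from h import *
s=get_state(); print(s["time"],s["position"],s["ft_force"],s["grip_width"])
im=get_image("wrist"); crop(im,230,40,180,45,4.4,"pics/w24.png")
E
```

```text
21.4833 [ 0.55101917 -0.4201593   0.19636607] [ 1.28860081 -0.06156113  0.87414722] 0.6797573216425931
```

View pics/w24.png

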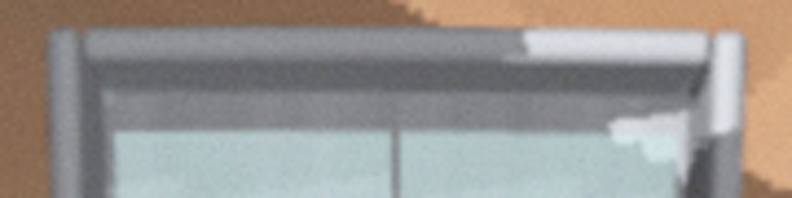

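```bash
python3 - <<'E'
from h import *
im=get_image("wrist"); p,q=cur()
c,d=ray(im,np.array([(48,30),(742,32)])/4.4+[230,40]-.4); c=q.inv().apply(c-p);d=q.inv().apply(d)
for z in (-.0148,-.0155):print((c+d*((z-c[2])/d[:,2])[:,None]).round(4))
off=[.0165,0,-.0053]
P,R=target([-.001,-.001,.15],off); plan(P,R)
E
```

```text
[[ 0.101  -0.0282 -0.0148]
 [ 0.1009  0.0328 -0.0148]]
[[ 0.1008 -0.028  -0.0155]
 [ 0.1007  0.0326 -0.0155]]
from [ 0.548  -0.4185  0.1883] shift [ 0.2804 -0.0294 -0.0229] turn [-20.23 -24.58 -76.53] rows>= 6.8 11.6
```

Call:
play_rows --series '[50,0.015,-0.002,-0.022,-1.7,-2,-6.4,50,0.04,-0.004,-0.022,-3.4,-4.1,-12.8,50,0.065,-0.006,-0.022,-5,-6.1,-19.1,50,0.09,-0.008,-0.022,-6.7,-8.2,-25.5,50,0.115,-0.01,-0.022,-8.4,-10.2,-31.9,50,0.14,-0.013,-0.022,-10.1,-12.3,-38.2,50,0.165,-0.016,-0.022,-11.8,-14.3,-44.6,50,0.19,-0.019,-0.022,-13.5,-16.4,-51,50,0.215,-0.022,-0.022,-15.2,-18.4,-57.4,50,0.24,-0.025,-0.022,-16.8,-20.5,-63.7]'

```text
time: 22.42
position: [0.5478, -0.1749, 0.2044]
tool_rot: [0.735, 2.606, -0.095]
ft_force: [-0.4, -0.4, -1.1]
grip_width: 0.682
```

```bash
python3 - <<'E'
from h import *
P,R=target([-.001,-.001,.12],[.0168,0,-.0053]); plan(P,R)
E
```

```text
from [ 0.5478 -0.1749  0.2044] shift [0.0113 0.0369 0.019 ] turn [ -3.34  -4.54 -12.55] rows>= 1.0 1.9
```

Call:
play_rows --series '[50,0.005,0.015,0.003,-1.7,-2.2,-6.4,50,0.01,0.03,0.01,-3.3,-4.4,-12.6,50,0.011,0.037,0.017,-3.4,-4.5,-12.7,50,0.0113,0.037,0.019,-3.4,-4.5,-12.7,50,0.0113,0.037,0.019,-3.4,-4.5,-12.7,50,0.0113,0.037,0.019,-3.4,-4.5,-12.7]'

```text
time: 22.92
position: [0.5669, -0.1433, 0.1859]
tool_rot: [0.42, 2.592, -0.109]
ft_force: [-0.0, 0.3, -1.9]
grip_width: 0.683
```

```bash
python3 - <<'E'
from h import *
off=[.0168,0,-.0053]
p,q=rel(off,n=3)
P,R=target([-.001,-.0012,.038],off); plan(P,R,(p,q))
E
```

```text
t 23.0167 piece in rails mm [  2.18  -2.63 120.64] rot err tool deg [ 0.01 -0.03  0.24] F rails [-0.63 -1.17 -0.75] grip 0.686 std [0.21 0.13 0.33]
from [ 0.5672 -0.1435  0.1863] shift [0.0032 0.0015 0.0826] turn [-0.01  0.03 -0.24] rows>= 2.0 0.0
```

Call:
play_rows --series '[50,0.0015,0.001,0.02,0,0,-0.2,50,0.003,0.0015,0.045,0,0,-0.2,50,0.003,0.0015,0.065,0,0,-0.2,50,0.003,0.0015,0.078,0,0,-0.2,50,0.003,0.0015,0.084,0,0,-0.2,50,0.003,0.0015,0.086,0,0,-0.2,50,0.003,0.0015,0.086,0,0,-0.2]'

```text
time: 23.6
position: [0.6061, -0.1546, 0.1101]
tool_rot: [0.416, 2.592, -0.11]
ft_force: [-0.3, 0.2, -1.3]
grip_width: 0.688
```

```bash
python3 - <<'E'
from h import *
off=[.0168,0,-.0053]
p,q=rel(off,n=3)
im=get_image("wrist"); crop(im,230,25,180,60,4.4,"pics/w25.png");im=get_image("side"); crop(im,265,155,100,80,8,"pics/s25.png")
E
```

```text
t 23.7 piece in rails mm [-0.18 -0.89 34.84] rot err tool deg [ 0.01 -0.09  0.02] F rails [ 0.38  0.93 -1.54] grip 0.685 std [0.14 0.08 0.46]
```

View pics/w25.png

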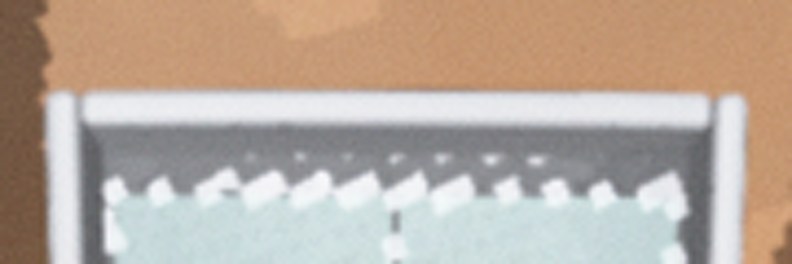

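View pics/s25.png

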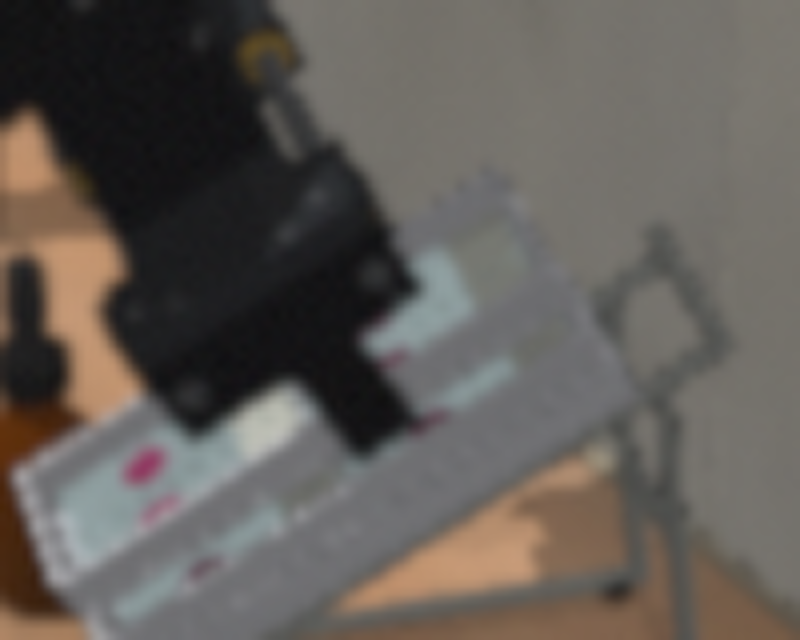

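Call:
play_rows --series '[50,0.0008,-0.0003,0,0,0,0,50,0.0008,-0.0003,0.002,0,0,0,50,0.0008,-0.0003,0.004,0,0,0,50,0.0008,-0.0003,0.0055,0,0,0,50,0.0008,-0.0003,0.0065,0,0,0,50,0.0008,-0.0003,0.007,0,0,0,50,0.0008,-0.0003,0.007,0,0,0]'

```text
time: 24.38
position: [0.6087, -0.1551, 0.1038]
tool_rot: [0.414, 2.592, -0.111]
ft_force: [-0.2, -0.4, -2.3]
grip_width: 0.682
```

```bash
python3 - <<'E'
from h import *
off=[.0168,0,-.0053]
p,q=wr(off,n=2)
E
```

```text
t 24.4333 piece in rails mm [-1.42 -0.74 27.68] rot err tool deg [-0.01 -0.07 -0.03] F rails [-0.71  0.36 -1.59] grip 0.682 std [0.01 0.01 0.06]
M rails [ 0.08  0.64 -0.04]
```

Call:
play_rows --series '[50,0,0,0.001,0,0,0,50,0,0,0.002,0,0,0,50,0,0,0.0025,0,0,0,50,0,0,0.0025,0,0,0]'

```text
time: 24.77
position: [0.6096, -0.1554, 0.1028]
tool_rot: [0.414, 2.592, -0.113]
ft_force: [-11.0, 3.8, 11.6]
grip_width: 0.685
```

```bash
python3 - <<'E'
from h import *
off=[.0168,0,-.0053]
p,q=wr(off,n=2)
im=get_image("wrist"); crop(im,230,25,180,60,4.4,"pics/w26.png");im=get_image("side"); crop(im,265,155,100,80,8,"pics/s26.png")
E
```

```text
t 24.8167 piece in rails mm [-1.06 -0.79 26.26] rot err tool deg [ 0.08 -0.06 -0.06] F rails [-5.15  0.78 15.13] grip 0.683 std [0. 0. 0.]
M rails [-0.25  1.52 -0.13]
```

View pics/s26.png

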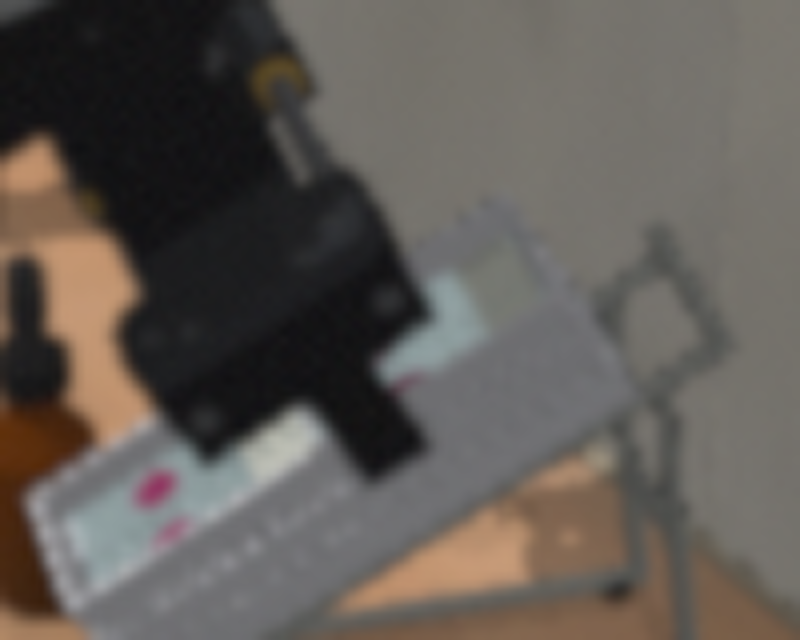

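Call:
play_rows --series '[50,0,0,0.0008,0,0,0,50,0,0,0.0008,0,0,0,50,0,0,-0.0005,0,0,0,50,0,0,-0.001,0,0,0,65,0,0,-0.001,0,0,0,80,0,0,-0.001,0,0,0,95,0,0,-0.001,0,0,0,95,0,0,-0.001,0,0,0,95,0,0,-0.001,0,0,0,95,0,0,-0.001,0,0,0]'

```text
time: 25.75
position: [0.6095, -0.1556, 0.1028]
tool_rot: [0.415, 2.591, -0.111]
ft_force: [0.8, 0.4, -0.3]
grip_width: 0.925
```

Call:
play_rows --series '[95,0,0,-0.015,0,0,0,95,0,0,-0.04,0,0,0,95,0,0,-0.07,0,0,0,95,0,0,-0.1,0,0,0,95,0,0,-0.12,0,0,0,95,0,0,-0.12,0,0,0]'

```text
time: 26.25
position: [0.5539, -0.1372, 0.2119]
tool_rot: [0.413, 2.584, -0.115]
ft_force: [0.5, -0.6, -0.6]
grip_width: 0.952
```

```bash
python3 - <<'E'
from h import *
rel([.0168,0,-.0053],n=2)
im=get_image("side"); crop(im,255,165,110,90,7,"pics/s27.png")
im=get_image("wrist"); cv2.imwrite("pics/w27.png",im["frame"][:,:,::-1])
im=get_image("top"); cv2.imwrite("pics/top27.png",im["frame"][:,:,::-1])
E
```

```text
t 26.3 piece in rails mm [  1.51  -0.92 149.06] rot err tool deg [ 0.11 -0.47 -0.07] F rails [ 0.33  0.33 -0.87] grip 0.948 std [0.19 0.02 1.14]
```

View pics/s27.png

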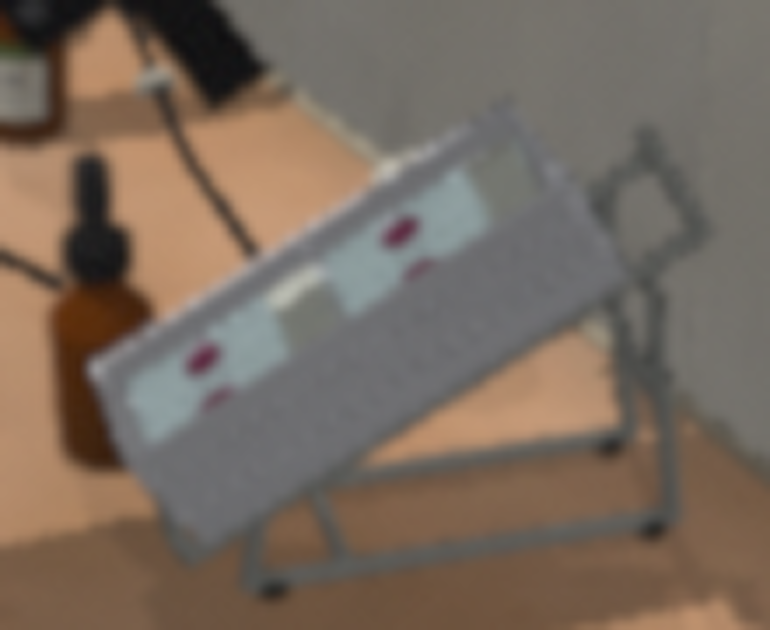

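View pics/w27.png

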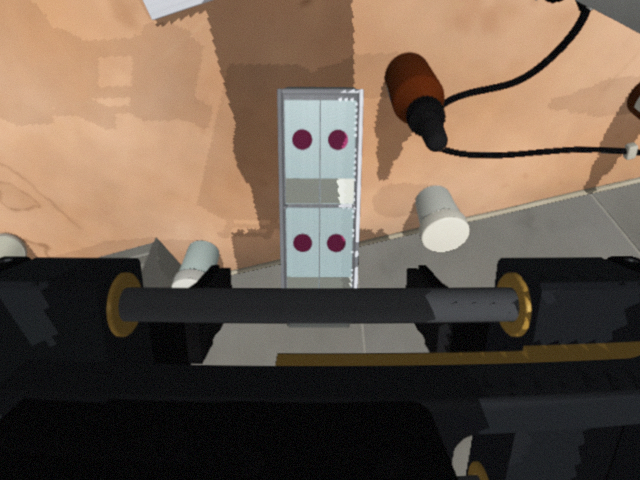

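```bash
python3 - <<'E'
from h import *
R=Rdown(-4.2)
plan([.4224,-.1515,.13],R); print(get_state()["time"])
E
```

```text
from [ 0.5522 -0.1366  0.2054] shift [ 0.1405 -0.0546  0.0065] turn [19.72 25.24 74.21] rows>= 3.6 11.3
26.45
```

Call:
play_rows --series '[95,0.01,-0.003,-0.01,1.7,2.1,6.3,95,0.025,-0.008,-0.015,3.3,4.2,12.6,95,0.04,-0.014,-0.015,5,6.4,18.9,95,0.055,-0.02,-0.015,6.7,8.5,25.2,95,0.07,-0.026,-0.015,8.4,10.7,31.5,95,0.085,-0.032,-0.01,10,12.8,37.8,95,0.1,-0.038,-0.005,11.7,15,44.1,95,0.115,-0.044,0,13.4,17.2,50.4,95,0.125,-0.048,0.003,15.1,19.3,56.8,95,0.135,-0.052,0.0055,16.8,21.5,63.2]'

```text
time: 27.28
position: [0.4268, -0.1499, 0.1328]
tool_rot: [2.039, 2.286, -0.018]
ft_force: [-0.1, 1.0, -0.0]
grip_width: 0.955
```

```bash
python3 - <<'E'
from h import *
R=Rdown(-4.2)
plan([.4224,-.1515,.11],R); print(get_state()["time"],get_state()["joint_positions"].round(3))
E
```

```text
from [ 0.4268 -0.1499  0.1328] shift [ 0.0004 -0.0055  0.0226] turn [ 2.82  3.56 10.73] rows>= 0.6 1.6
27.2833 [ 1.145 -0.084 -0.857  2.061 -0.022  1.07   0.412]
```

Call:
play_rows --series '[95,0,-0.003,0.01,1.5,1.9,5.4,95,0,-0.0055,0.02,2.8,3.6,10.7,95,0,-0.0055,0.0226,2.8,3.6,10.7,95,0,-0.0055,0.0226,2.8,3.6,10.7]'

```text
time: 27.62
position: [0.4228, -0.1521, 0.1101]
tool_rot: [2.293, 2.147, 0.002]
ft_force: [0.1, 0.9, 0.0]
grip_width: 0.949
```

```bash
python3 - <<'E'
from h import *
im=get_image("wrist"); cv2.imwrite("pics/w28.png",im["frame"][:,:,::-1])
R=Rdown(-4.2)
plan([.4224,-.1515,.013],R); print(get_state()["time"])
E
```

```text
from [ 0.4232 -0.1519  0.1109] shift [ 0.0005 -0.001   0.0979] turn [0.15 0.05 0.47] rows>= 2.3 0.1
27.6667
```

View pics/w28.png

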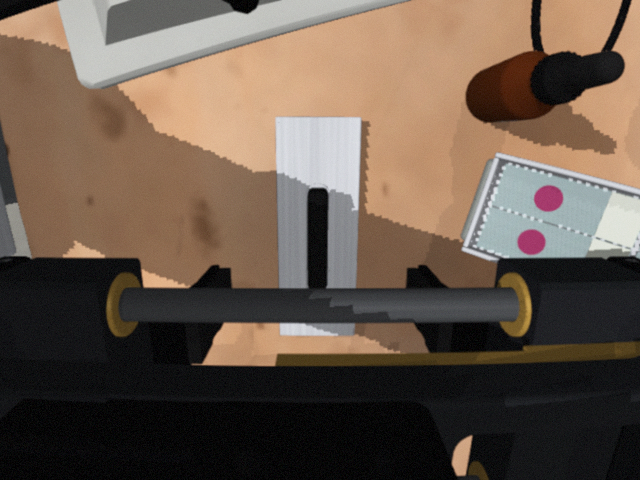

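```bash
python3 - <<'E'
from h import *
im=get_image("wrist"); crop(im,265,105,110,240,2.4,"pics/w29.png")
X=onz(im,[(276,117.3),(361,117.5),(355.3,335.5),(280,335.8)],.008);p,q=cur();Y=q.inv().apply(X-p);print(Y.round(4),Y.mean(0).round(4),X.mean(0).round(4))
E
```

```text
[[ 0.0835 -0.0299  0.1033]
 [ 0.0834  0.0294  0.1035]
 [-0.0848  0.0296  0.1039]
 [-0.085  -0.0313  0.1037]] [-0.0007 -0.0005  0.1036] [ 0.4232 -0.1529  0.008 ]
```

View pics/w29.png

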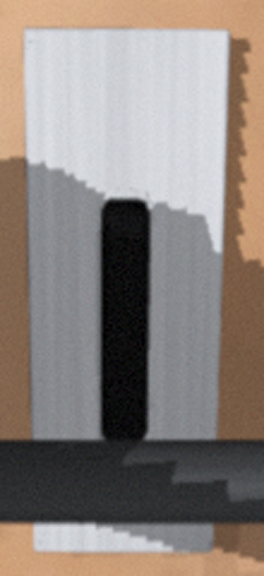

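Call:
play_rows --series '[95,-0.0007,-0.0005,0.02,0,0,0.1,95,-0.0007,-0.0005,0.05,0,0,0.1,95,-0.0007,-0.0005,0.075,0,0,0.1,95,-0.0007,-0.0005,0.09,0,0,0.1,60,-0.0007,-0.0005,0.096,0,0,0.1,30,-0.0007,-0.0005,0.098,0,0,0.1,5,-0.0007,-0.0005,0.098,0,0,0.1,5,-0.0007,-0.0005,0.098,0,0,0.1,5,-0.0007,-0.0005,0.098,0,0,0.1,5,-0.0007,-0.0005,0.098,0,0,0.1]' --force 45

```text
time: 28.55
position: [0.4242, -0.1541, 0.0151]
tool_rot: [2.292, 2.138, 0.001]
ft_force: [0.6, -0.7, 0.1]
grip_width: 0.581
```

Call:
play_rows --series '[5,0,0,0,0,0,0,5,0,0,0,0,0,0,5,0,0,0,0,0,0,5,0,0,0,0,0,0,5,0,0,0,0,0,0,5,0,0,0,0,0,0]'

```text
time: 29.05
position: [0.4232, -0.1536, 0.014]
tool_rot: [2.294, 2.139, 0.0]
ft_force: [0.0, 0.2, -0.3]
grip_width: 0.157
```

```bash
python3 - <<'E'
from h import *
s=get_state(); print(s["time"],s["position"],s["tool_rot"],s["ft_force"],s["grip_width"])
im=get_image("wrist"); crop(im,225,30,190,230,2.5,"pics/w30.png")
E
```

```text
29.05 [ 0.42321754 -0.15359562  0.01402242] [2.29407458e+00 2.13947128e+00 3.57661664e-04] [ 0.04573011  0.23117526 -0.28282687] 0.15701058499459722
```

View pics/w30.png

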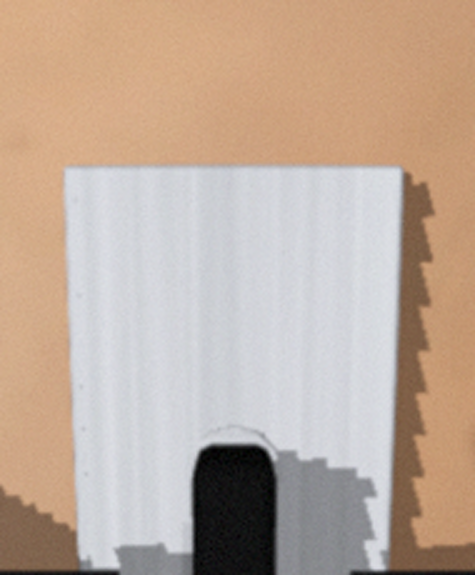

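Call:
play_rows --series '[5,0,0,0,0,0,0,5,0,0,0,0,0,0,5,0,0,-0.01,0,0,0,5,0,0,-0.03,0,0,0,5,0,0,-0.06,0,0,0,5,0,0,-0.1,0,0,0,5,0,0,-0.14,0,0,0,5,0,0,-0.18,0,0,0,5,0,0,-0.2,0,0,0,5,0,0,-0.2,0,0,0]' --force 55

```text
time: 29.93
position: [0.4257, -0.1537, 0.2196]
tool_rot: [2.286, 2.133, 0.003]
ft_force: [1.3, 0.6, -2.8]
grip_width: 0.157
```

```bash
python3 - <<'E'
from h import *
s=get_state(); print(s["time"],s["position"],s["tool_rot"],s["ft_force"],s["grip_width"])
im=get_image("wrist"); crop(im,225,30,190,230,2.5,"pics/w31.png")
p,q=cur(); c,d=ray(im,np.array([(65,167),(403,167)])/2.5+[225,30]-.3); c=q.inv().apply(c-p);d=q.inv().apply(d)
print((c+d*((.006-c[2])/d[:,2])[:,None]).round(4))
P,R=target([-.001,-.001,.16],[0,0,-.006]); plan(P,R)
E
```

```text
29.9333 [ 0.42568279 -0.1537338   0.21955883] [2.28611968 2.13314344 0.00332197] [ 1.27538764  0.57613905 -2.81136913] 0.15678978732649237
[[ 0.0851 -0.0286  0.006 ]
 [ 0.0852  0.0318  0.006 ]]
from [ 0.4242 -0.1533  0.2167] shift [0.0303 0.1069 0.0074] turn [-19.5  -24.65 -73.96] rows>= 2.7 11.2
```

View pics/w31.png

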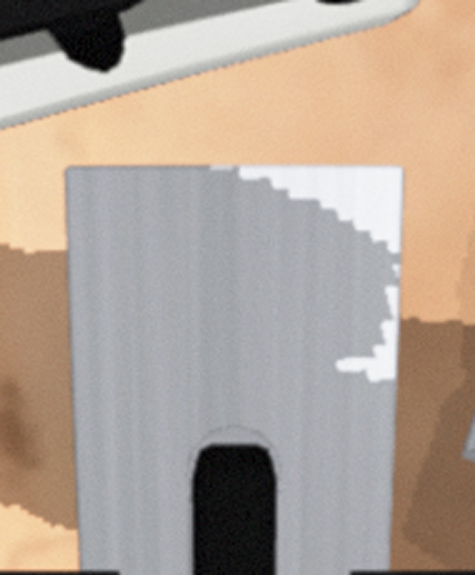

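```bash
python3 - <<'E'
import cv2
a=cv2.imread("pics/w27.png")[78:118,265:375]; cv2.imwrite("pics/w27c.png",cv2.resize(a,None,fx=7,fy=7,interpolation=cv2.INTER_CUBIC))
E
```

```text
(no output)
```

View pics/w27c.png

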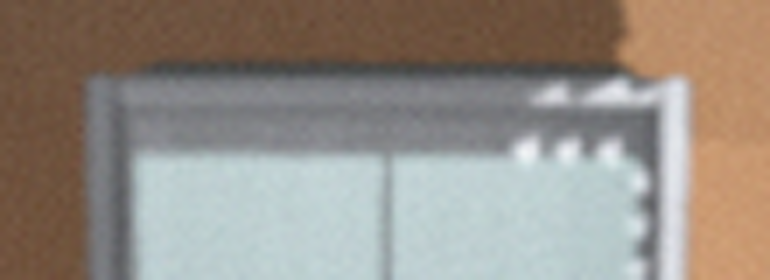

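```bash
python3 - <<'E'
from h import *
im=get_image("wrist"); get_image("side"); im=get_image("wrist"); p,q=cur(); R=np.array(im["R"]);t=np.array(im["t"])
c=-R.T@t; ct=q.inv().apply(c-p); Rct=R@q.as_matrix()
print(ct)
q2=Rdown(-4.2)*Ro.from_rotvec([19.72,25.24,74.21],degrees=True).inv(); p2=np.array([.5522,-.1366,.2054])
R2=Rct@q2.as_matrix().T; c2=p2+q2.apply(ct); im2=dict(im); im2["R"]=R2; im2["t"]=-R2@c2
c,d=ray(im2,np.array([(84,75),(691,78)])/7+[265,78]-.43); n=Rr0.apply([0,0,1])
for z in (.034,.0362,.038):
    o=r0+n*z; X=c+d*(((o-c)@n)/(d@n))[:,None]; Y=Rr0.inv().apply(X-r0)*1e3
    print(z,Y.round(2).tolist(),"w",np.linalg.norm(Y[0]-Y[1]).round(2),"xc",Y[:,0].mean()+84,"y",Y[:,1].mean())
E
```

```text
[ 6.38951471e-02  1.61398308e-04 -1.63353605e-01]
0.034 [[-88.74, -29.45, 34.0], [-88.54, 31.08, 34.0]] w 60.52 xc -4.641265145944402 y 0.8160408712148026
0.0362 [[-88.42, -29.21, 36.2], [-88.22, 30.82, 36.2]] w 60.03 xc -4.32233158170061 y 0.8036727990011467
0.038 [[-88.16, -29.02, 38.0], [-87.96, 30.61, 38.0]] w 59.63 xc -4.061385938228426 y 0.7935534671899678
```

Call:
play_rows --series '[5,0.003,0.005,-0.02,-1.7,-2.2,-6.6,5,0.006,0.012,-0.03,-3.5,-4.4,-13.2,5,0.009,0.02,-0.03,-5.2,-6.6,-19.8,5,0.012,0.03,-0.03,-7,-8.8,-26.4,5,0.015,0.04,-0.03,-8.7,-11,-33,5,0.018,0.052,-0.03,-10.4,-13.2,-39.5,5,0.021,0.064,-0.025,-12.2,-15.4,-46,5,0.024,0.078,-0.02,-13.9,-17.6,-52.7,5,0.027,0.09,-0.01,-15.6,-19.7,-59.2,5,0.029,0.1,0,-17.3,-21.8,-65.6]'

```text
time: 30.97
position: [0.5241, -0.1296, 0.2118]
tool_rot: [0.62, 2.61, -0.096]
ft_force: [0.0, 1.5, -1.5]
grip_width: 0.156
```

```bash
python3 - <<'E'
from h import *
P,R=target([-.0015,-.001,.12],[.001,0,-.006]); plan(P,R); print(get_state()["time"])
E
```

```text
from [ 0.5241 -0.1296  0.2118] shift [-0.0093  0.0047  0.0454] turn [-1.96 -3.23 -8.06] rows>= 1.1 1.2
30.9667
```

Call:
play_rows --series '[5,-0.003,0.002,0.005,-1,-1.6,-4,5,-0.007,0.004,0.02,-2,-3.2,-8.1,5,-0.0093,0.0047,0.035,-2,-3.2,-8.1,5,-0.0093,0.0047,0.045,-2,-3.2,-8.1,5,-0.0093,0.0047,0.045,-2,-3.2,-8.1,5,-0.0093,0.0047,0.045,-2,-3.2,-8.1]'

```text
time: 31.47
position: [0.5515, -0.1378, 0.1765]
tool_rot: [0.424, 2.594, -0.109]
ft_force: [-0.1, 0.2, -1.8]
grip_width: 0.155
```

```bash
python3 - <<'E'
from h import *
off=[.001,0,-.006]
p,q=rel(off,n=3); P,R=target([-.0018,-.001,.064],off); plan(P,R,(p,q))
E
```

```text
t 31.5667 piece in rails mm [ -0.36  -2.16 121.74] rot err tool deg [0.07 0.06 0.36] F rails [-0.7  -0.22 -1.57] grip 0.158 std [0.4  0.16 0.82]
from [ 0.552  -0.138   0.1776] shift [0.0014 0.0012 0.0577] turn [-0.07 -0.06 -0.36] rows>= 1.4 0.1
```

Call:
play_rows --series '[5,0.0007,0.0006,0.012,0,0,-0.3,5,0.0014,0.0012,0.028,0,0,-0.3,5,0.0014,0.0012,0.043,0,0,-0.3,5,0.0014,0.0012,0.053,0,0,-0.3,5,0.0014,0.0012,0.057,0,0,-0.3,5,0.0014,0.0012,0.058,0,0,-0.3,5,0.0014,0.0012,0.058,0,0,-0.3]'

```text
time: 32.15
position: [0.5793, -0.146, 0.1279]
tool_rot: [0.417, 2.591, -0.113]
ft_force: [0.2, -0.4, -1.4]
grip_width: 0.155
```

```bash
python3 - <<'E'
from h import *
off=[.001,0,-.006]
p,q=rel(off,n=3)
im=get_image("wrist"); crop(im,225,30,190,80,4.2,"pics/w33.png");im=get_image("side"); crop(im,250,140,120,100,6.5,"pics/s33.png")
im=get_image("top"); crop(im,190,130,110,90,7,"pics/t33.png")
E
```

```text
t 32.25 piece in rails mm [-0.14 -1.26 64.76] rot err tool deg [ 0.12 -0.12  0.05] F rails [-0.68 -0.52 -2.24] grip 0.156 std [0.08 0.01 0.21]
```

View pics/w33.png

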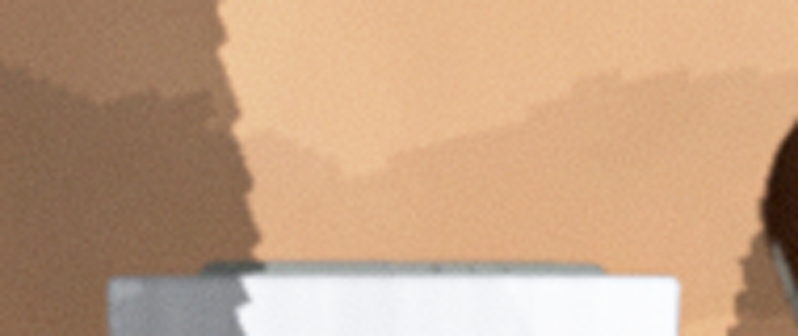

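View pics/s33.png

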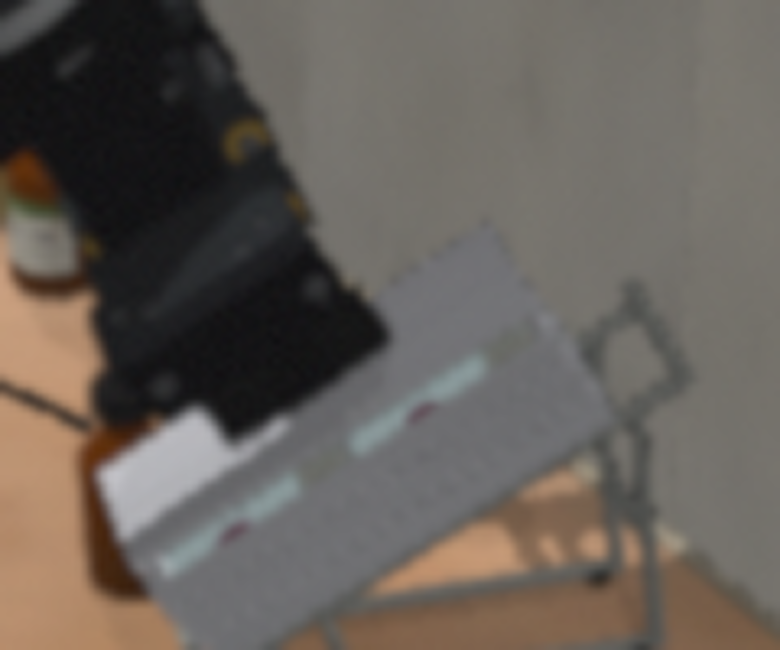

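View pics/t33.png

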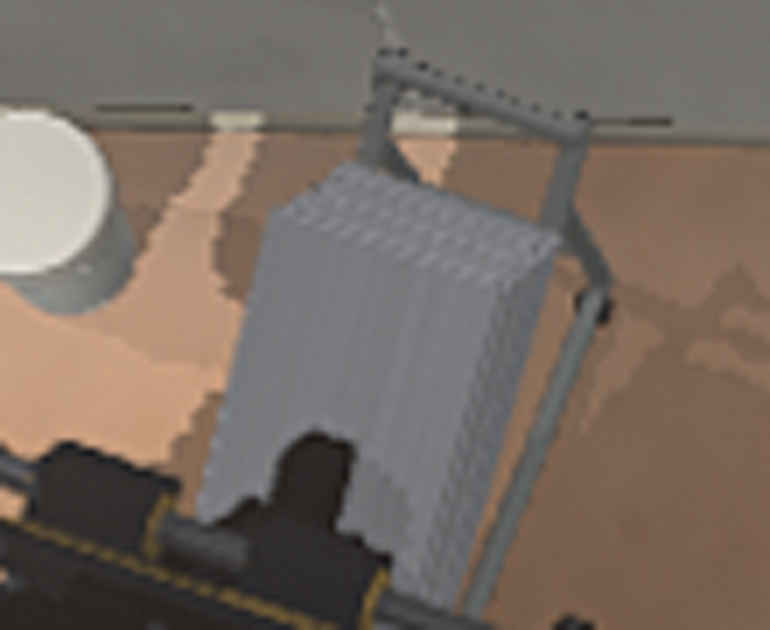

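Call:
play_rows --series '[5,0.0014,0.0004,0,0,0,0,5,0.0014,0.0004,0.003,0,0,0,5,0.0014,0.0004,0.006,0,0,0,5,0.0014,0.0004,0.0085,0,0,0,5,0.0014,0.0004,0.0105,0,0,0,5,0.0014,0.0004,0.0108,0,0,0,5,0.0014,0.0004,0.0108,0,0,0]'

```text
time: 32.98
position: [0.5832, -0.1468, 0.117]
tool_rot: [0.417, 2.592, -0.112]
ft_force: [0.5, 0.4, -1.2]
grip_width: 0.155
```

```bash
python3 - <<'E'
from h import *
wr([.001,0,-.006],n=2)
E
```

```text
t 33.0333 piece in rails mm [-2.34 -0.78 53.2 ] rot err tool deg [ 0.09 -0.04  0.05] F rails [-0.75  0.62 -0.9 ] grip 0.155 std [0.01 0.01 0.07]
M rails [ 0.1   0.72 -0.09]
```

Call:
play_rows --series '[5,-0.0002,0,0.001,0,0,0,5,-0.0002,0,0.002,0,0,0,5,-0.0002,0,0.0025,0,0,0,5,-0.0002,0,0.0025,0,0,0]'

```text
time: 33.37
position: [0.5837, -0.147, 0.1168]
tool_rot: [0.416, 2.594, -0.116]
ft_force: [-24.0, 7.8, 25.1]
grip_width: 0.157
```

```bash
python3 - <<'E'
from h import *
wr([.001,0,-.006],n=2)
im=get_image("side"); crop(im,250,140,120,110,6.5,"pics/s34.png")
E
```

```text
t 33.4167 piece in rails mm [-2.01 -0.8  52.66] rot err tool deg [ 0.25  0.04 -0.03] F rails [-10.3   -1.    33.01] grip 0.152 std [0.   0.01 0.01]
M rails [ 0.02  2.61 -0.14]
```

View pics/s34.png

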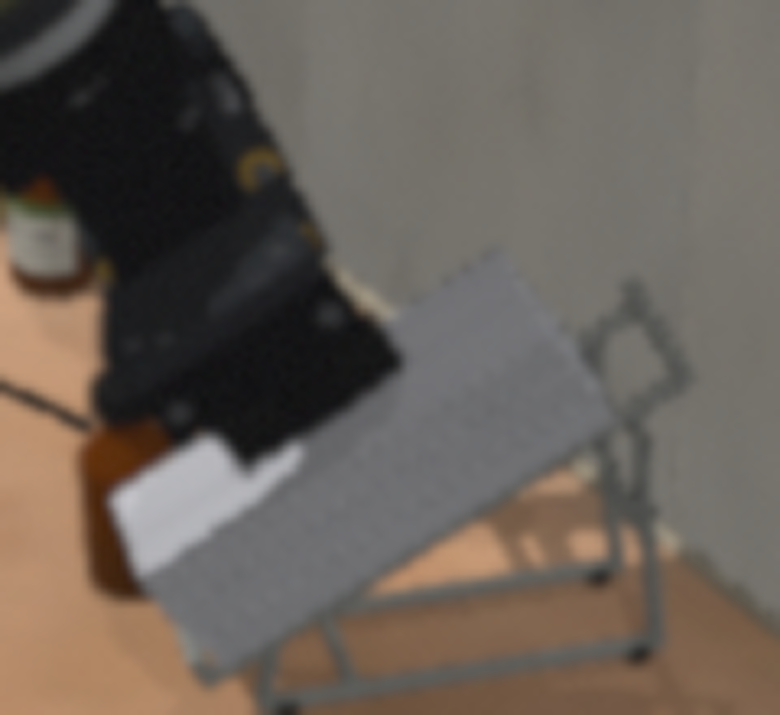

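Call:
play_rows --series '[5,0,0,0,0,0,0,5,0,0,-0.001,0,0,0,5,0,0,-0.0018,0,0,0,20,0,0,-0.0018,0,0,0,40,0,0,-0.0018,0,0,0,60,0,0,-0.0018,0,0,0,60,0,0,-0.0018,0,0,0,60,0,0,-0.0018,0,0,0,60,0,0,-0.0018,0,0,0]'

```text
time: 34.22
position: [0.5838, -0.147, 0.1169]
tool_rot: [0.417, 2.592, -0.113]
ft_force: [-0.3, -0.3, 1.0]
grip_width: 0.495
```

```bash
python3 - <<'E'
from h import *
wr([.001,0,-.006],n=1)
E
```

```text
t 34.2167 piece in rails mm [-1.86 -0.81 52.64] rot err tool deg [ 0.09 -0.07  0.05] F rails [ 0.35 -0.37  0.92] grip 0.495 std [0. 0. 0.]
M rails [ 0.11  0.49 -0.03]
```

Call:
play_rows --series '[60,0,0,-0.01,0,0,0,60,0,0,-0.03,0,0,0,60,0,0,-0.06,0,0,0,60,0,0,-0.09,0,0,0,60,0,0,-0.12,0,0,0,60,0,0,-0.12,0,0,0,60,0,0,-0.12,0,0,0]'

```text
time: 34.8
position: [0.5276, -0.1278, 0.2216]
tool_rot: [0.415, 2.591, -0.112]
ft_force: [0.2, -0.5, 0.1]
grip_width: 0.6
```

```bash
python3 - <<'E'
from h import *
rel([.001,0,-.006],n=2)
im=get_image("side"); crop(im,255,155,110,95,7,"pics/s35.png"); cv2.imwrite("pics/side35.png",im["frame"][:,:,::-1])
im=get_image("wrist"); cv2.imwrite("pics/w35.png",im["frame"][:,:,::-1])
im=get_image("top"); cv2.imwrite("pics/top35.png",im["frame"][:,:,::-1])
E
```

```text
t 34.85 piece in rails mm [-1.7200e+00 -1.0000e-01  1.7285e+02] rot err tool deg [ 0.07 -0.11  0.  ] F rails [ 0.16 -0.14  0.76] grip 0.597 std [0.21 0.04 0.36]
```

View pics/s35.png

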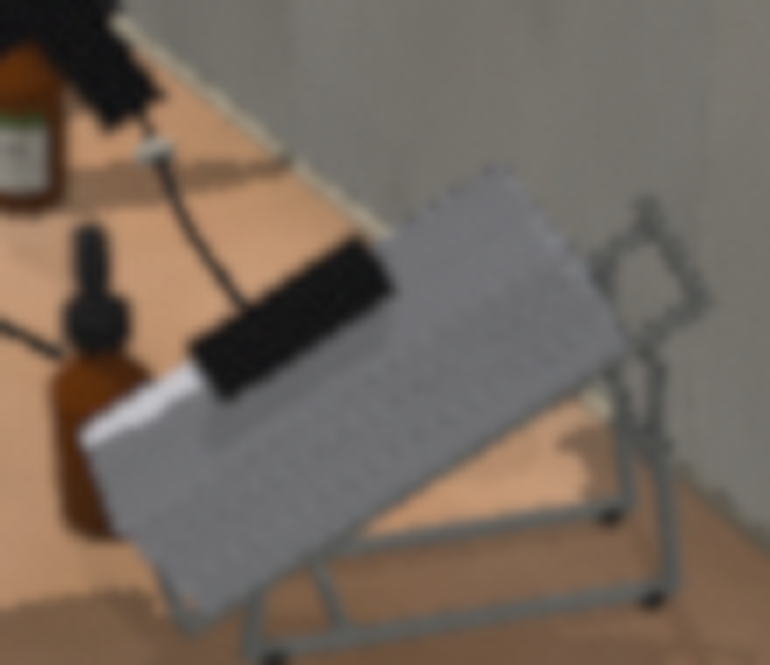

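View pics/w35.png

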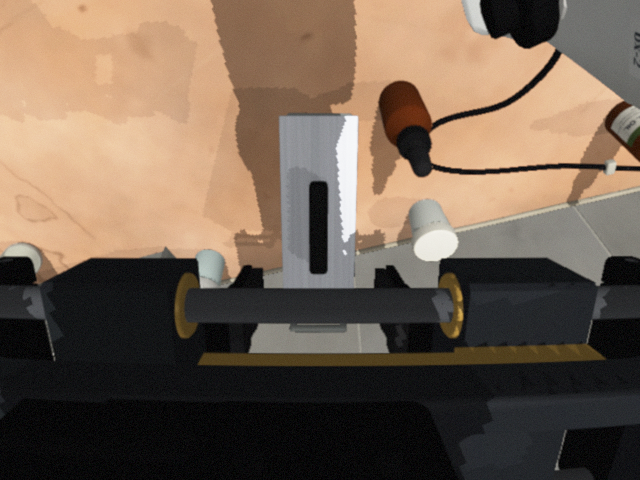

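View pics/top35.png

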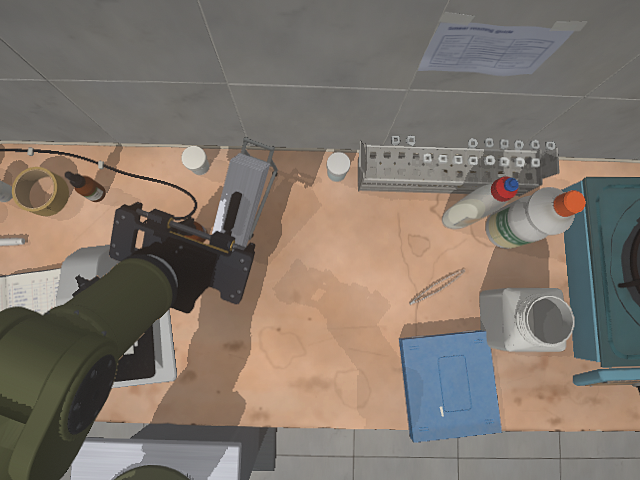

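```bash
python3 - <<'E'
from h import *
s=get_state(); print(s["time"],s["grip_width"],s["ft_force"]); print(close_job())
E
```

```text
35.0 0.600685386920546 [-0.62021506  0.2717402  -0.66817878]
the job is handed in; nothing more can be done
None
```

I stacked both trays and the dust cover on the stand's rim and handed the job in at 35.0 s, with the gripper clear. I believe every piece is nested, but no verdict was reported.

**How each piece went in:** I pressed each piece home, eased off, and let go before lifting away.
- **First tray:** It took several tries. It pivoted in the jaws on one lift and had to be set back down. I took it as nested because the foot hit the pocket walls sideways and could only shift about 3 mm along the slope.
- **Second tray and cover:** Both went in without catching. The second tray sat 16.2 mm above the first, against 16 mm expected. The cover sat 26.4 mm above the second tray, against 26 mm.

**Last checks:**
- **Heights:** In the side camera, the tops of the first tray, second tray and cover plate were about 15.5, 32.5 and 36.3 mm above the rim. The nested values are 16, 32 and 36 mm.
- **Pile and bench:** The last pictures show the pile flush. The bottle, pot, cup and forceps look unmoved; I compared them by eye and did not measure.

**What disagreed:**
- **Rim position:** My first camera estimate of the rim was about 4 mm off in height from where contact was felt. I used the contact value.
- **Position along the slope:** This is the least certain measurement. For the second tray, the wrist camera gave about −4.3 mm against −1.1 mm from the arm. A rough side-view check put the cover about 5 mm downslope of the rim, though the play in the three nestings allows up to 4.5 mm.

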